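# Slip the bench block down the tilting board

## Robot

A 6-joint arm with a two-finger parallel gripper is mounted at the origin on the work surface. World frame = base frame: x ahead of the robot, y to its left, z up, the work surface at z = 0. Lengths are in m, angles in rad, forces in N, time in s.
With the tool pointing down it reaches from about 0.375 to 0.975 m from the base axis. Payload 3.8 kg.
Tool frame: the origin (TCP) lies at the very end of the fingers, on their centre line; the grasp point (between the pads) lies 19 mm behind it (manip.tcp_to_grasp is the distance from the TCP to the grasp point, in m); z points along the fingers, y is the direction in which the jaws open and shut (so a half turn about z gives the same grasp; the last joint's range is limited). The gripper opens to 88 mm and grips with 3 to 60 N. Pads are 18 mm wide; open, the fingers measure 123 mm over their backs; the gripper's body (75 mm by 187 mm) begins 45 mm behind the grasp point.
Start: joints at [-1.185, 0.264, 1.604, -0, 1.274, -0.037], TCP at [0.277, -0.616, 0.239] pointing down, gripper open.
Joint ranges: [-2.63, 2.63], [-0.94, 2.18], [0.31, 2.57], [-1.31, 4.45], [0, 2.66], [-2.55, 2.55]. Speed limits (rad/s): [2.57, 2.57, 3.14, 3.14, 3.14, 3.14].

## Interface

Orientations are given as a unit quaternion [w, x, y, z].
In Python, from bench import manip gives the robot as it stands. The module is installed in compiled form; this text tells all that it offers.
- The arm moves only by the shell command python3 -m creep 'ROWS' [FORCE]. ROWS is JSON, a list of rows, each an object with "jaw": the finger opening in m, from 0 to 0.0881; "xyz": the shift along the tool's x, y, z in m, a list of three; "rotation": the turn, a rotation vector about the tool's x, y, z in rad, a list of three. In form: [{"jaw": jaw, "xyz": [tx, ty, tz], "rotation": [rx, ry, rz]}, ...]. A call has 1 to 5 rows; each row shifts and turns the commanded pose from where the row before left it, along the tool's axes as they then stand; what a row does not reach is not made up. A row lasts 1/12 s, in which the tool goes at most 41.7 mm and 7.16 degrees, less where a joint would pass 70% of its speed; a pose out of reach is approached as far as the arm can. A call with a gripper value outside its range is refused whole. The fingers move at their own pace and stop on an object; FORCE is the grip in N (left out, the last holds). Time passes only in rows, so rows that do not move let the fingers close. It gives the time, the measured TCP pose, the force and the opening at its end, in the units of the state.
- manip.observe(): the state, without advancing time (a new reading comes with each control period).
- manip.get_image(name): name is "side" or "top"; returns the picture (400x640x3 uint8, blue, green, red); there is no depth.
- manip.get_calibration(name): a dict with "mtx" (3x3 intrinsics, pixels), "k1" (the pictures are not rectified: a ray, as slopes to the right and down, at radius r is drawn at 1 + k1 r^2 times it, then the intrinsics apply), "pose" (4x4, takes a point from camera to world coordinates). Camera axes: x right, y down, z forward; pixel columns grow to the right and rows downward; lengths in m; the calibration is good to about 2 mm. A picture is of the moment at which its call begins. get_calibration takes no time and is no camera call.
- manip.finish_job(): hands the job in, once; it reports no verdict.
Trained networks look in the newest picture that a camera, given by its name, has taken for a name from the list of things; names that differ only in an ending like _2 or _b are one class to them, and where a whole thing is asked for, a point or a joint stands for the part that bears it (a point fixed in the world has none). Each returns a list of dicts, best first, with "score" (0 to 1); they miss things now and then, are a little off and sometimes report something else, mostly with a low value. They report only what shows in the picture. A call takes as long as a camera call. They do not tell look-alikes from the thing itself.
- manip.look_for(name, camera): "rect" ([left, top, right, bottom] in pixels, round what is visible of it).
The state is a dict: "clock": time; "joint_positions": joint angles; "qd": joint speeds; "joint_efforts": joint torques, N m; "tool_pos": TCP position; "ee_rot": TCP orientation; "ft_force": force on the tool from outside, world axes, zero at the start; "torque": the same for the moment, N m; "finger_gap": finger opening in m.
Only numpy, scipy, OpenCV 4.12 (cv2) and the standard library are available. Lean on these libraries where they do the work, as an engineer would, in place of code of your own. Each camera call takes 0.05 s, during which the arm holds its last target.

## Task

Set the small bench block down gently on the tilting board, between the inlaid black line and the end of the board away from the rubber pad. Then press the pad down gently and slowly until the block starts to slide by itself; hold the board at just that tilt, no steeper, while the block slides down to rest against the wooden stop, and let go with the board still standing at that tilt. Do not push the block along, and leave the other things alone.

Things in the scene. Friction and masses are not known exactly. Their poses are not given: they have to be found in the camera images.
- block_center (a point): Centre (half-way up) of the loose bench block: a square block 45 x 45 mm and 28 mm tall, a 14 mm steel slab on a 14 mm dark wooden foot, 0.24 to 0.36 kg. Its z axis is up, x and y lie along its sides. It starts on the bench, foot down; the other steel block near it, a 44 mm cube with round dimples, is not it.
- block: The same bench block; origin at the centre of its underside, axes as for its centre. It is to be set on its foot. On the board's plywood face it slips by itself at some board tilt between about 0.22 and 0.46 rad (13 to 26 degrees), different each time.
- rest (a point): Point on the top face of the plywood tilting board, on its middle line, where the block is best set. Moves with the board. y points along the board towards the end that rises, x along the hinge, z square to the face. From here along y: end of the board at +52 mm, black line across the face (4 mm wide, flush) at -42 mm, hinge at -108 mm, stop at -163 mm.
- stop (a point): Foot of the wooden stop fence on the board's face, middle of its face towards rest; axes as for rest. Fence 12 mm thick, 16 mm high, right across the board. A block against it has its centre 22.5 mm from it along y. Two side guides, 8 mm high, leave a 72 mm wide channel from the stop to 47 mm beyond rest. The board is 320 x 92 x 10 mm.
- pad (a point): Centre of the top of the 80 x 80 mm rubber press pad on the board's other end, 115 mm from the hinge; moves with the board, axes as for rest. Pressing it straight down tilts the board and raises the far end; the fingertip slides a little along the pad. The hinge is stiff (about 4 to 14 N here) and the board stays where it is left.
- pivot (a point): Point on the hinge line, in the middle of the board, 115 mm above the bench and 14 mm above the board's face (10 mm above the pad's top when level); axes as for rest. The trestle under it is fixed to the bench (foot 130 x 200 mm); its two cheeks and the board's two ears, beside the channel here, reach up to 28 mm above the face.
- board (a joint): Tilt of the board in rad: 0 = level (rest stop), grows as the pad end goes down and the other end rises; end stop at 0.58. It starts between 0 and 0.08.
- dapping_cube: Bystander: steel cube 44 mm with round dimples; origin at the centre of its underside.
- brush_jar: Bystander: white ceramic jar, 76 mm across, 85 mm tall, with brushes standing to 190 mm; origin at the centre of its underside.
- ring_clamp: Bystander: wooden ring clamp lying flat, 32 x 120 x 22 mm (long along its y); origin at the centre of its underside.
Things that resemble listed ones, but are neither listed nor needed, are in the scene too. Of the things that look like the block, the middle-sized one is meant.

How it is judged:
On the way, in this order (a step that is already met when the one before it is completed fails the run):
1. the block stands on the board between the black line and the rising end, let go, the board still nearly level (y of block_center in the frame of rest between -0.024 and 0.034 m and x of block_center in the frame of rest between -0.03 and 0.03 m and z of block_center in the frame of rest between 0.009 and 0.019 m and contact force between the fingers and block below 0.1 N and value of joint board below 0.2 rad and linear speed of block below 0.02 m/s), for 0.2 s.
2. the board is tilted and the block has slid down to the stop (y of block_center in the frame of rest between -0.15 and -0.127 m and x of block_center in the frame of rest between -0.03 and 0.03 m and z of block_center in the frame of rest between 0.009 and 0.019 m and value of joint board above 0.2 rad and linear speed of block below 0.02 m/s), for 0.2 s.
At the end, for the whole second after the job is handed in: The block rests on its foot on the board against the stop fence (centre within about 13 mm of touching it squarely), at rest, the board still tilted (more than 0.2 rad) and standing still by itself (y of block_center in the frame of rest between -0.15 and -0.127 m and x of block_center in the frame of rest between -0.03 and 0.03 m and z of block_center in the frame of rest between 0.009 and 0.019 m and value of joint board above 0.2 rad and velocity of joint board between -0.02 and 0.02 rad/s and linear speed of block below 0.01 m/s).
It fails at once if the board tilted on (faster than 0.02 rad/s) once the block is sliding past the black line, or lies at the stop (z of block_center in the frame of rest between 0.008 and 0.02 m and x of block_center in the frame of rest between -0.05 and 0.05 m and y of block_center in the frame of rest between -0.15 and -0.055 m and velocity of joint board above 0.02 rad/s and (y of block_center in the frame of rest above -0.135 m or linear speed of block below 0.01 m/s)).
It fails at once if the board too steep for a gentle slide: the block slides faster than 0.32 m/s (z of block_center in the frame of rest between 0.008 and 0.02 m and x of block_center in the frame of rest between -0.05 and 0.05 m and y of block_center in the frame of rest between -0.15 and -0.04 m and linear speed of block above 0.32 m/s).
It fails at once if the block pushed along the board by the robot (z of block_center in the frame of rest between 0.008 and 0.02 m and x of block_center in the frame of rest between -0.05 and 0.05 m and y of block_center in the frame of rest between -0.15 and -0.04 m and contact force between any of the fingers, the arm and block above 0.5 N).
It fails at once if rough handling: the robot presses on the board with more than 25 N, or the block is dropped or pressed onto it with more than 45 N (contact force between any of the fingers, the arm and board above 25 N or (y of block_center in the frame of rest above -0.1 m and contact force between block and board above 45 N)).
It fails at once if a bystander moved by more than 15 mm (distance of any of dapping_cube, brush_jar, ring_clamp from where it was at the start of the episode above 0.015 m).
It also fails if it takes over 72 s, if anything falls off the work surface, if the arm or the gripper's body presses on something with over 40 N, if the wrist force passes 120 N, or if a joint passes its speed limit or range.

## Working session

There is one attempt and no reset: what is moved stays moved. The work goes in short steps, Python scripts to look and compute and a shell command to move; the robot and the scene stay as the last step left them, time stands still between calls to the robot, and variables do not carry over. Pictures are saved under pics/ and viewed, and the job is handed in when it is done.

```bash
mkdir -p pics; cat > h.py <<'E'
import numpy as np, cv2
from bench import manip
def cal(n):
    c=manip.get_calibration(n); return np.array(c["mtx"]),c["k1"],np.array(c["pose"])
def proj(n,P):
    K,k1,T=cal(n); P=np.atleast_2d(P); p=(P-T[:3,3])@T[:3,:3]; s=p[:,:2]/p[:,2:]
    r2=(s**2).sum(1,keepdims=True); s=s*(1+k1*r2); return s@K[:2,:2].T+K[:2,2]
def ray(n,uv):
    K,k1,T=cal(n); d=np.linalg.solve(K[:2,:2],np.array(uv,float)-K[:2,2]); s=d.copy()
    for _ in range(30): s=d/(1+k1*(s@s))
    v=T[:3,:3]@np.array([s[0],s[1],1]); return T[:3,3],v/np.linalg.norm(v)
def onz(n,uv,z):
    o,v=ray(n,uv); return o+v*(z-o[2])/v[2]
def tri(u1,u2,a="side",b="top"):
    o,v=ray(a,u1);p,w=ray(b,u2)
    t=np.linalg.lstsq(np.array([v,-w]).T,p-o,rcond=None)[0]
    A=o+t[0]*v;B=p+t[1]*w; return (A+B)/2,np.linalg.norm(A-B)
def snap(n,f):
    im=manip.get_image(n); cv2.imwrite("pics/"+f+".png",im); return im
E
python3 - <<'E'
from h import *
np.set_printoptions(precision=4,suppress=True)
for n in("side","top"):
    snap(n,n+"0"); K,k,T=cal(n); print(n,K,k,T)
    for t in("block","rest","pad","dapping_cube","brush_jar","ring_clamp"):
        for d in manip.look_for(t,n)[:5]: print(t,round(d["score"],2),np.round(d["rect"],1))
print(manip.observe())
E
```

```text
side [[369.8765   0.     315.0659]
 [  0.     369.8765 201.1288]
 [  0.       0.       1.    ]] -0.08488598968287649 [[-0.9975 -0.0544  0.0448  0.4576]
 [-0.0683  0.5868 -0.8069  0.8534]
 [ 0.0176 -0.8079 -0.589   0.7329]
 [ 0.      0.      0.      1.    ]]
block 0.87 [260.3 270.6 279.4 291.9]
block 0.75 [213.3 258.7 250.3 297.9]
block 0.47 [260.8 313.9 272.7 326.8]
rest 0.82 [290.2 155.  321.9 210.1]
rest 0.54 [355.1 120.1 375.3 173.5]
pad 0.58 [289.6 155.2 319.7 207.3]
dapping_cube 0.93 [302.7 288.7 327.1 316.6]
brush_jar 0.97 [354.5 123.3 374.4 175.4]
ring_clamp 0.54 [241.7 187.9 255.1 213.2]
ring_clamp 0.34 [301.5 286.7 326.1 317.7]
top [[517.5249   0.     320.8981]
 [  0.     517.5249 193.8425]
 [  0.       0.       1.    ]] -0.1318644715051409 [[ 0.0067 -0.991   0.1335  0.3336]
 [-0.9998 -0.0092 -0.018  -0.0275]
 [ 0.019  -0.1333 -0.9909  1.5675]
 [ 0.      0.      0.      1.    ]]
block 0.76 [216.3 128.5 246.7 158. ]
block 0.49 [221.  165.7 240.  180.6]
block 0.46 [187.  170.5 200.9 180.3]
rest 0.82 [294.8 170.1 408.5 207.3]
pad 0.58 [295.4 167.9 406.  207.2]
dapping_cube 0.73 [197.6 203.8 218.6 219. ]
brush_jar 0.89 [419.2 245.5 455.  274.2]
ring_clamp 0.98 [332.4 124.  368.7 138.2]
{'clock': 0.7, 'joint_positions': array([-1.1849,  0.2639,  1.604 , -0.    ,  1.2737, -0.0369]), 'qd': array([ 0.0001, -0.0007, -0.0012,  0.0008,  0.0015,  0.0003]), 'joint_efforts': array([  0.0008, -50.1836, -35.7151,   0.0731,   0.0181,  -0.    ]), 'tool_pos': array([ 0.277 , -0.6156,  0.2387]), 'ee_rot': array([ 0.    ,  0.9777,  0.2098, -0.    ]), 'ft_force': array([-0.1267, -0.2331,  0.4609]), 'torque': array([ 0.0108, -0.0087, -0.03  ]), 'finger_gap': 0.08793939236749396}
```

View pics/side0.png

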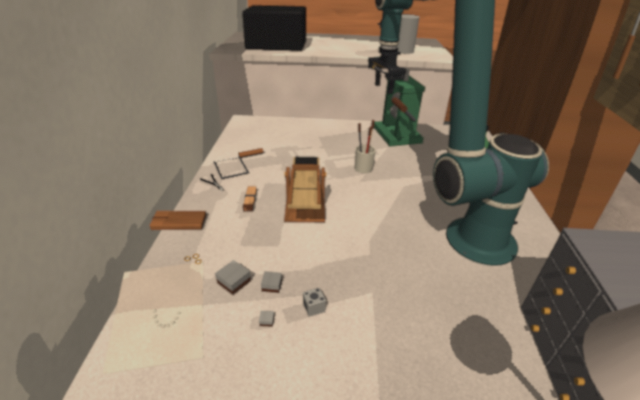

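View pics/top0.png

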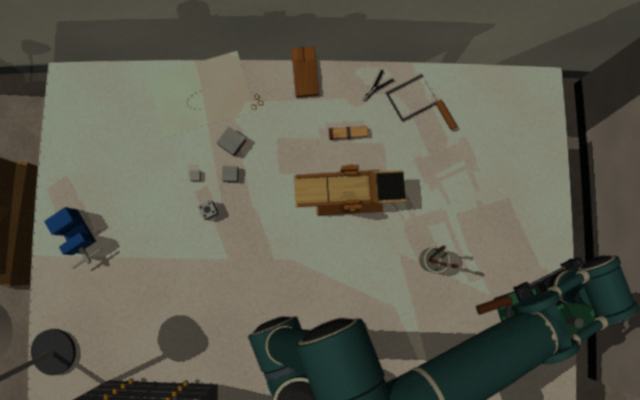

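```bash
python3 - <<'E'
import cv2
a=cv2.imread("pics/side0.png");b=cv2.imread("pics/top0.png")
cv2.imwrite("pics/s0c.png",cv2.resize(a[240:340,195:345],None,fx=5,fy=5,interpolation=cv2.INTER_CUBIC))
cv2.imwrite("pics/t0c.png",cv2.resize(b[110:230,180:310],None,fx=5,fy=5,interpolation=cv2.INTER_CUBIC)[:600])
cv2.imwrite("pics/s0b.png",cv2.resize(a[130:230,260:360],None,fx=6,fy=6,interpolation=cv2.INTER_CUBIC))
cv2.imwrite("pics/t0b.png",cv2.resize(b[140:240,280:430],None,fx=5,fy=5,interpolation=cv2.INTER_CUBIC))
E
```

```text
(no output)
```

View pics/s0c.png

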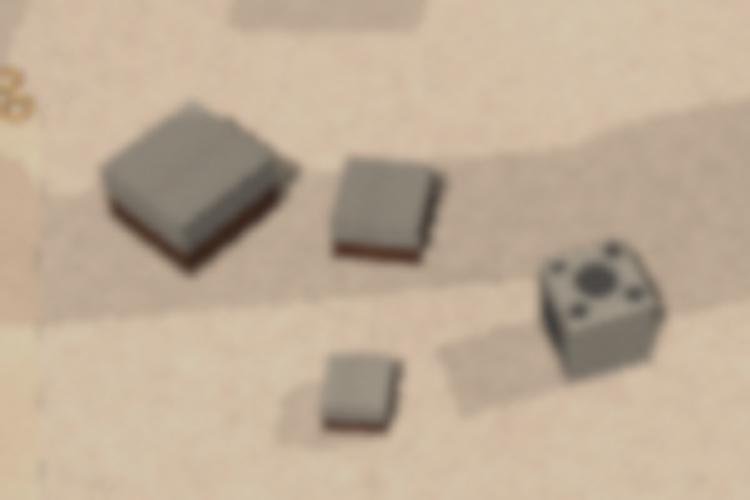

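View pics/t0c.png

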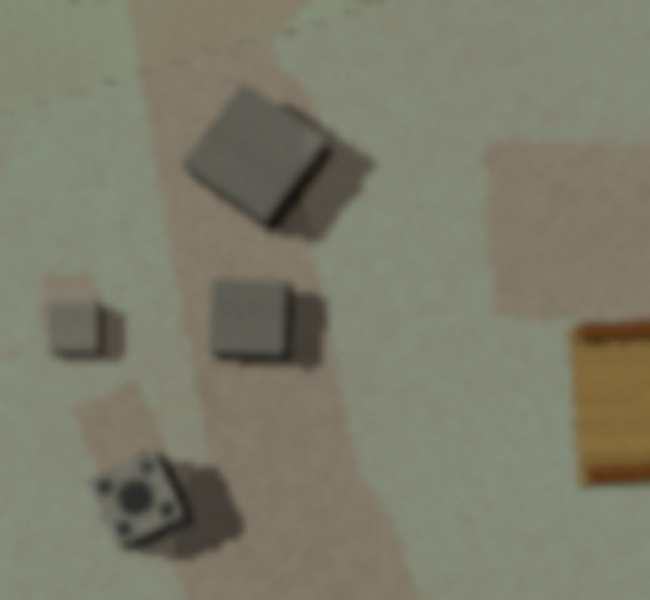

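View pics/s0b.png

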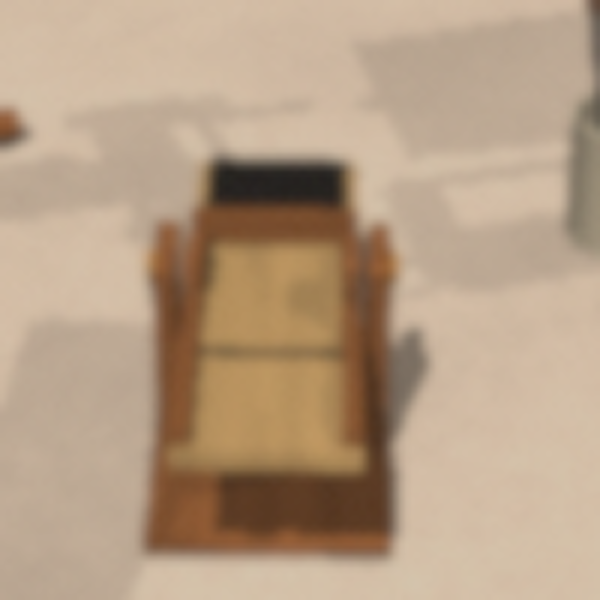

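View pics/t0b.png

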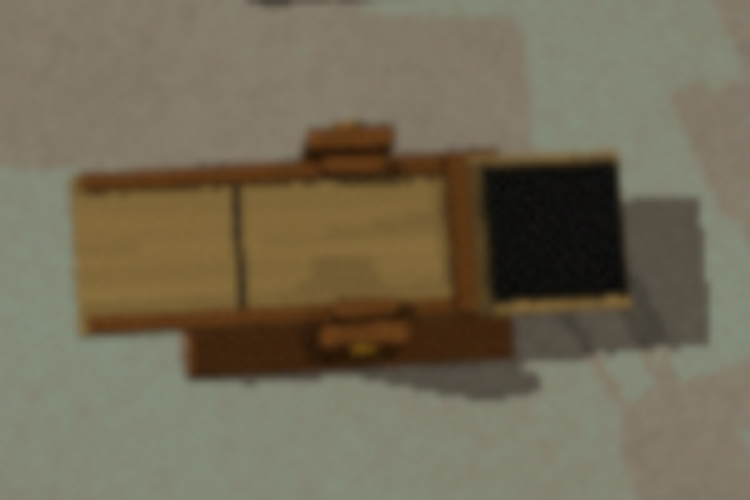

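```bash
cat > fit.py <<'E'
from h import *
from scipy.optimize import least_squares
from scipy.spatial.transform import Rotation as R
np.set_printoptions(precision=4,suppress=True)
def board(p,P):
    r=R.from_euler("z",p[2])*R.from_euler("x",p[3])
    P=np.array(P,float)-[0,0,.014]
    return r.apply(P)+[p[0],p[1],p[4] if len(p)>4 else .115]
def block(p,P):
    return R.from_euler("z",p[2]).apply(P)+[p[0],p[1],p[3]]
E
python3 - <<'E'
from fit import *
w=.046
top=[((w,.160,0),(295,175.6)),((-w,.16,0),(296.4,206.6)),((.036,.066,0),(327.4,177.2)),((-.036,.066,0),(328.6,201.6)),((w,-.16,0),(403.2,171)),((-w,-.16,0),(406,201.2))]
side=[((w,.16,0),(287.7,204.7)),((-w,.16,0),(320.8,204.7)),((w,.16,-.01),(288,209.2)),((-w,.16,-.01),(321,209.2)),((.036,.066,0),(292.8,188.7)),((-.036,.066,0),(317.5,188.7)),((.04,-.155,.004),(296.3,157.5)),((-.04,-.155,.004),(317,157.5))]
f=lambda p:np.r_[(proj("top",board(p,[a for a,_ in top]))-[b for _,b in top]).ravel(),(proj("side",board(p,[a for a,_ in side]))-[b for _,b in side]).ravel()]
p0=[.4,-.05,0,.04]
for q in (p0,p0+[.115]):
    s=least_squares(f,q); print(s.x,np.sqrt(np.mean(s.fun**2)))
p=s.x; s=least_squares(f,p0);print(s.fun.reshape(-1,2).round(1).tolist()); np.save("board.npy",s.x)
for n,P in dict(rest=(0,.108,0),pad=(0,-.115,.004),stop=(0,-.055,0)).items(): print(n,board(s.x,[P]))
# block
h=.0225
tc=np.array([(213,282),(290,282),(291,362),(214,357)])/5+[180,110]
sc=np.array([(345,157),(433,162),(418,248),(333,240)])/5+[195,240]
sb=np.array([(418,264),(333,257)])/5+[195,240]
# top img: right=-y, down=-x.
T=[(h,h),(h,-h),(-h,-h),(-h,h)]
c=np.array([tri(sc.mean(0),tc.mean(0))]);print("tri centre top",c)
cs=np.array([onz("side",u,.028) for u in sc]);ct=np.array([onz("top",u,.028) for u in tc]);print(cs,ct)
print([np.linalg.norm(ct[i]-ct[(i+1)%4]) for i in range(4)],[np.linalg.norm(cs[i]-cs[(i+1)%4]) for i in range(4)])
for nm,us,ut in (("big",(233,277),(232,142)),("mid",(271,281),(231,173)),("small",(267,320),(196,175)),("dap",(314,301),(208.5,210.5))):
    print(nm,tri(us,ut))
print("robot tcp",manip.observe()["clock"])
E
```

```text
[ 0.5459 -0.1386  0.0683  0.0655] 1.061136124826168
[ 0.5467 -0.1417  0.0701  0.0832  0.1075] 0.6782503756954751
[[-1.6, 0.2], [-1.2, 1.3], [-1.0, 0.5], [-0.6, 1.1], [-0.1, -0.2], [-0.2, 0.9], [-0.1, -0.3], [-0.5, 0.1], [-0.3, -1.9], [-0.8, -1.4], [0.0, -1.1], [-0.9, -0.8], [-1.5, -2.5], [0.5, -2.1]]
rest [[ 0.5385 -0.0302  0.1081]]
pad [[ 0.5537 -0.2524  0.0975]]
stop [[ 0.5496 -0.1924  0.0974]]Traceback (most recent call last):
  File "<stdin>", line 18, in <module>
ValueError: setting an array element with a sequence. The requested array has an inhomogeneous shape after 2 dimensions. The detected shape was (1, 2) + inhomogeneous part.
```

```bash
python3 - <<'E'
from fit import *
h=.0225
tc=np.array([(213,282),(290,282),(291,362),(214,357)])/5+[180,110]
sc=np.array([(345,157),(433,162),(418,248),(333,240)])/5+[195,240]
print("tri centre top",tri(sc.mean(0),tc.mean(0)))
# top img: right=-y, down=-x ; side img: right=-x, down=+y
cs=np.array([onz("side",u,.028) for u in sc]);ct=np.array([onz("top",u,.028) for u in tc]);print(cs[:,:2],ct[:,:2],cs.mean(0),ct.mean(0))
print([np.linalg.norm(ct[i]-ct[(i+1)%4]) for i in range(4)],[np.linalg.norm(cs[i]-cs[(i+1)%4]) for i in range(4)])
for nm,us,ut in (("big",(233,277),(232,142)),("mid",(271,281),(231,173)),("small",(267,320),(196,175)),("dap",(314,301),(208.5,210.5)),("clamp",(249,197),(349,132))):
    print(nm,tri(us,ut))
p=np.load("board.npy"); pz=[ 0.5467,-0.1417,0.0701,0.0832,0.1075]
w=.046
def L(y,z,x=w): return [(x,y,z),(-x,y,z)]
segs=[L(.16,0),L(-.16,0),L(.066,0,.036),L(.16,-.01),L(-.155,.004,.04),L(-.075,.004,.04),L(-.055,0,.036),L(-.055,.016),[(w,.16,0),(w,-.16,0)],[(-w,.16,0),(-w,-.16,0)]]
for n,(x0,y0,x1,y1,f) in dict(side=(260,130,360,230,6),top=(280,140,430,240,5)).items():
    im=cv2.imread(f"pics/{n}0.png")[y0:y1,x0:x1]; im=cv2.resize(im,None,fx=f,fy=f,interpolation=cv2.INTER_CUBIC)
    for q,col in ((p,(255,0,0)),(pz,(0,255,0))):
      for s in segs:
        a=(proj(n,board(q,s))-[x0,y0]+.5)*f
        cv2.line(im,*[tuple(int(v) for v in t) for t in a],col,1)
    cv2.imwrite(f"pics/ov_{n}.png",im)
E
```

```text
tri centre top (array([0.6005, 0.2207, 0.013 ]), np.float64(0.0009483705407590275))
[[0.621  0.2056]
 [0.5755 0.205 ]
 [0.5749 0.2619]
 [0.6171 0.2606]] [[0.622  0.2428]
 [0.6224 0.196 ]
 [0.5734 0.1939]
 [0.5761 0.2406]] [0.5971 0.2333 0.028 ] [0.5985 0.2183 0.028 ]
[np.float64(0.04685377657469344), np.float64(0.04903193873741146), np.float64(0.04681462852449451), np.float64(0.04602779319118683)] [np.float64(0.045481092735335404), np.float64(0.05691810589808486), np.float64(0.04224203088894235), np.float64(0.055157902061232555)]
big (array([0.701 , 0.219 , 0.0135]), np.float64(0.0007696037348843097))
mid (array([0.6034, 0.2195, 0.0093]), np.float64(0.003591833767550035))
small (array([ 0.597 ,  0.3298, -0.0027]), np.float64(0.006215118951719546))
dap (array([0.4875, 0.2826, 0.0199]), np.float64(0.0016117840485190573))
clamp (array([ 0.7369, -0.1417,  0.0087]), np.float64(0.001777044124636221))
```

View pics/ov_side.png

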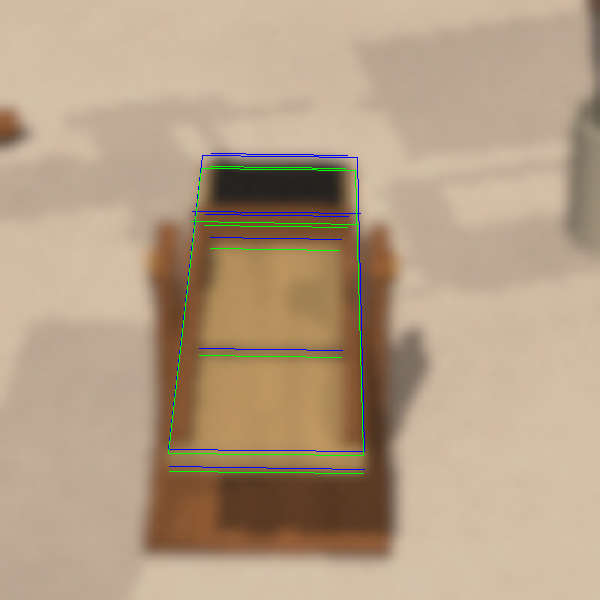

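View pics/ov_top.png

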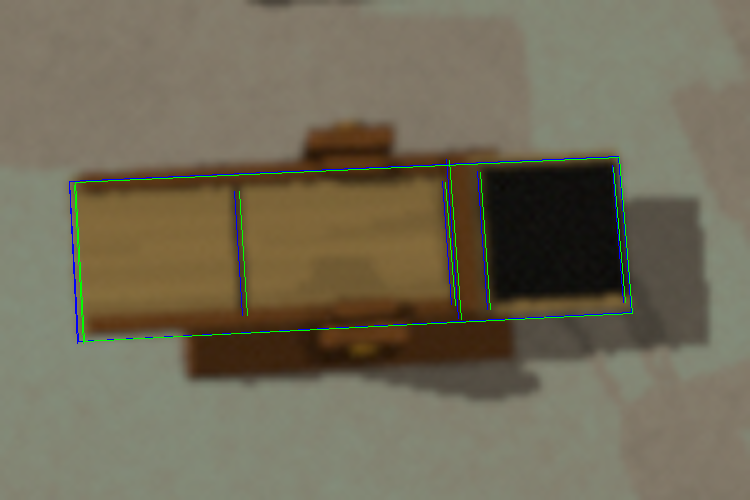

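```bash
cat > bf.py <<'E'
from fit import *
w=.046
def px(c,f,o): return (np.array(c,float)+.5)/f-.5+o
t=lambda a,b:px((a,b),5,(280,140)); s=lambda a,b:px((a,b),6,(260,130))
top=[((w,.160,0),t(75,176)),((-w,.16,0),t(83,334)),((.036,.066,0),t(237,184)),((-.036,.066,0),t(242,308)),((w,-.16,0),t(616,154)),((-w,-.16,0),t(630,308)),((.04,-.155,.004),t(613,162)),((-.04,-.155,.004),t(626,298)),((.04,-.075,.004),t(484,168)),((-.04,-.075,.004),t(491,303))]
side=[((w,.16,-.01),s(167,474)),((-w,.16,-.01),s(366,475)),((.036,.066,0),s(197,352)),((-.036,.066,0),s(345,352)),((.04,-.155,.004),s(217,163)),((-.04,-.155,.004),s(342,163)),((w,-.067,.016),s(197,207)),((-w,-.067,.016),s(355,207)),((.036,-.055,0),s(210,240)),((-.036,-.055,0),s(342,240))]
# extra per-camera pixel shift nuisance (calibration), prior 0.7 px
def f(p):
    n=len(p)-4; 
    return np.r_[(proj("top",board(p[:4],[a for a,_ in top]))+p[4:6]-[b for _,b in top]).ravel(),(proj("side",board(p[:4],[a for a,_ in side]))+p[6:8]-[b for _,b in side]).ravel(),p[4:]/.7]
if __name__=="__main__":
    r=least_squares(f,[.54,-.14,.07,.05,0,0,0,0],loss="soft_l1"); p=r.x; print(p,np.sqrt(np.mean(r.fun**2))); print(r.fun[:-4].reshape(-1,2).round(1).tolist())
    np.save("board.npy",p)
    for n,P in dict(rest=(0,.108,0),pad=(0,-.115,.004),stop=(0,-.055,0)).items(): print(n,board(p[:4],[P]))
    # block
    h=.0225
    T=lambda a,b:px((a,b),5,(180,110)); S=lambda a,b:px((a,b),5,(195,240))
    bt=[((h,h,.028),T(213,281)),((h,-h,.028),T(291,281)),((-h,-h,.028),T(291,362)),((-h,h,.028),T(213,357))]
    bs=[((h,-h,.028),S(345,156)),((-h,-h,.028),S(434,161)),((-h,h,.014),S(420,250)),((h,h,.014),S(333,241)),((-h,h,0),S(420,265)),((h,h,0),S(333,257))]
    g=lambda q:np.r_[(proj("top",block(q[:4],[a for a,_ in bt]))+q[4:6]-[b for _,b in bt]).ravel(),(proj("side",block(q[:4],[a for a,_ in bs]))+q[6:8]-[b for _,b in bs]).ravel(),np.array(q[4:])/.7]
    r=least_squares(g,[.6,.22,0,0,0,0,0,0]); print("block",r.x,np.sqrt(np.mean(r.fun**2)));print(r.fun[:-4].reshape(-1,2).round(1).tolist())
    r=least_squares(lambda q:g(np.r_[q[:3],0,q[3:]]),[.6,.22,0,0,0,0,0]); print("block z0",r.x)
    np.save("block.npy",r.x)
E
python3 bf.py
```

```text
[ 0.5474 -0.1393  0.0659  0.0709  0.2648 -0.4087  0.396   0.8282] 0.5197479129398349
[[-0.6, -0.1], [-0.5, 0.4], [-0.1, 0.3], [0.5, 0.5], [0.8, -0.3], [0.5, 0.1], [0.2, -0.1], [-0.2, -0.0], [-0.9, -0.2], [-0.3, 0.3], [0.0, -0.9], [-0.6, -0.5], [0.3, -0.1], [-0.6, 0.3], [-0.8, -0.8], [1.0, -0.4], [-0.6, -0.2], [0.8, 0.3], [0.1, 0.3], [-0.2, 0.7]]
rest [[ 0.5402 -0.0308  0.1087]]
pad [[ 0.5549 -0.2531  0.0969]]
stop [[ 0.5509 -0.193   0.0971]]
block [ 0.6009  0.2207 -0.0071 -0.0058  0.0324 -0.027   0.0152  0.0303] 0.37537017138909806
[[0.7, 0.4], [-0.2, 0.7], [-0.7, -0.9], [0.1, -0.1], [0.2, -0.0], [-0.4, 0.2], [0.0, -0.6], [-0.3, -0.1], [0.2, 0.1], [0.1, 0.3]]
block z0 [ 0.6     0.2226 -0.0073  0.6635  0.0097 -0.045   0.7192]
```

```bash
python3 -m creep '[{"jaw":0.088,"xyz":[0,0,-0.015],"rotation":[0,0,0.107]},{"jaw":0.088,"xyz":[0,0,-0.015],"rotation":[0,0,0.107]},{"jaw":0.088,"xyz":[0,0,-0.015],"rotation":[0,0,0.107]},{"jaw":0.088,"xyz":[0,0,-0.015],"rotation":[0,0,0.107]}]'
python3 -c "
from h import *
print(tri((364,158),(433,258)), tri((374,125),(437,250)))
for d in (('brush_jar',(437,258)),): print(onz('top',d[1],.08))"
```

```text
clock: 1.03
tool_pos: [0.2769, -0.6155, 0.2993]
ee_rot: [-0.0, 1.0, -0.005, -0.0]
ft_force: [0.2, -0.0, -0.5]
finger_gap: 0.0879
(array([ 0.34707769, -0.3881923 ,  0.04223866]), np.float64(0.006632579349347894)) (array([ 0.34692383, -0.36030023,  0.19431074]), np.float64(0.0465871829187711))
[ 0.34995141 -0.39141632  0.08      ]
```

```bash
python3 -m creep '[{"jaw":0.088,"xyz":[0.0147,-0.0381,0],"rotation":[0,0,0]},{"jaw":0.088,"xyz":[0.0147,-0.0381,0],"rotation":[0,0,0]},{"jaw":0.088,"xyz":[0.0147,-0.0381,0],"rotation":[0,0,0]},{"jaw":0.088,"xyz":[0.0147,-0.0381,0],"rotation":[0,0,0]},{"jaw":0.088,"xyz":[0.0147,-0.0381,0],"rotation":[0,0,0]}]'
python3 -m creep '[{"jaw":0.088,"xyz":[0.0147,-0.0381,0],"rotation":[0,0,0]},{"jaw":0.088,"xyz":[0.0147,-0.0381,0],"rotation":[0,0,0]},{"jaw":0.088,"xyz":[0.0147,-0.0381,0],"rotation":[0,0,0]},{"jaw":0.088,"xyz":[0.0147,-0.0381,0],"rotation":[0,0,0]},{"jaw":0.088,"xyz":[0.0147,-0.0381,0],"rotation":[0,0,0]}]'
python3 -m creep '[{"jaw":0.088,"xyz":[0.0147,-0.0381,0],"rotation":[0,0,0]},{"jaw":0.088,"xyz":[0.0147,-0.0381,0],"rotation":[0,0,0]},{"jaw":0.088,"xyz":[0.0147,-0.0381,0],"rotation":[0,0,0]},{"jaw":0.088,"xyz":[0.0147,-0.0381,0],"rotation":[0,0,0]},{"jaw":0.088,"xyz":[0.0147,-0.0381,0],"rotation":[0,0,0]}]'
python3 -m creep '[{"jaw":0.088,"xyz":[0.0147,-0.0381,0],"rotation":[0,0,0]},{"jaw":0.088,"xyz":[0.0147,-0.0381,0],"rotation":[0,0,0]},{"jaw":0.088,"xyz":[0.0147,-0.0381,0],"rotation":[0,0,0]},{"jaw":0.088,"xyz":[0.0147,-0.0381,0],"rotation":[0,0,0]},{"jaw":0.088,"xyz":[0.0147,-0.0381,0],"rotation":[0,0,0]}]'
```

```text
clock: 1.45
tool_pos: [0.3517, -0.4238, 0.2988]
ee_rot: [0.0, 1.0, -0.003, 0.0]
ft_force: [1.0, 0.4, -0.5]
finger_gap: 0.0882
clock: 1.87
tool_pos: [0.4262, -0.2335, 0.2991]
ee_rot: [0.0, 1.0, -0.003, 0.0]
ft_force: [0.8, -0.5, -0.3]
finger_gap: 0.088
clock: 2.28
tool_pos: [0.5008, -0.0432, 0.2992]
ee_rot: [0.0, 1.0, -0.003, 0.001]
ft_force: [0.1, -1.2, 0.1]
finger_gap: 0.0881
clock: 2.7
tool_pos: [0.5753, 0.147, 0.299]
ee_rot: [0.0, 1.0, -0.002, 0.0]
ft_force: [0.6, -1.3, -0.8]
finger_gap: 0.0882
```

```bash
python3 -m creep '[{"jaw":0.088,"xyz":[0.0125,-0.038,0],"rotation":[0,0,0]},{"jaw":0.088,"xyz":[0.0125,-0.037,0.01],"rotation":[0,0,0]},{"jaw":0.088,"xyz":[0,0,0.04],"rotation":[0,0,0]},{"jaw":0.088,"xyz":[0,0,0.04],"rotation":[0,0,0]},{"jaw":0.088,"xyz":[0,0,0.04],"rotation":[0,0,0]}]'
python3 -m creep '[{"jaw":0.088,"xyz":[0,0,0.04],"rotation":[0,0,0]},{"jaw":0.088,"xyz":[0,0,0.04],"rotation":[0,0,0]},{"jaw":0.088,"xyz":[0,0,0.02],"rotation":[0,0,0]},{"jaw":0.088,"xyz":[0,0,0],"rotation":[0,0,0]}]'
python3 - <<'E'
from h import *
a=snap("side","side1");b=snap("top","top1")
c=cv2.resize(a[190:340,190:350],None,fx=4,fy=4,interpolation=cv2.INTER_CUBIC)
cv2.imwrite("pics/s1c.png",c[:600])
cv2.imwrite("pics/t1c.png",cv2.resize(b[110:230,180:310],None,fx=5,fy=5,interpolation=cv2.INTER_CUBIC))
E
```

```text
clock: 3.12
tool_pos: [0.601, 0.2213, 0.1682]
ee_rot: [-0.0, 1.0, -0.002, 0.001]
ft_force: [0.7, 0.8, -0.6]
finger_gap: 0.0882
clock: 3.45
tool_pos: [0.5952, 0.2182, 0.0619]
ee_rot: [0.002, 1.0, -0.003, -0.006]
ft_force: [-1.3, -1.1, -0.4]
finger_gap: 0.0882
```

View pics/s1c.png

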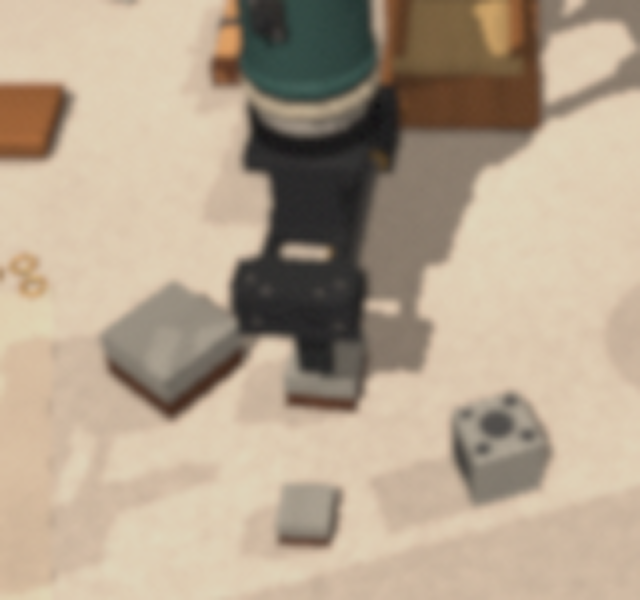

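View pics/t1c.png

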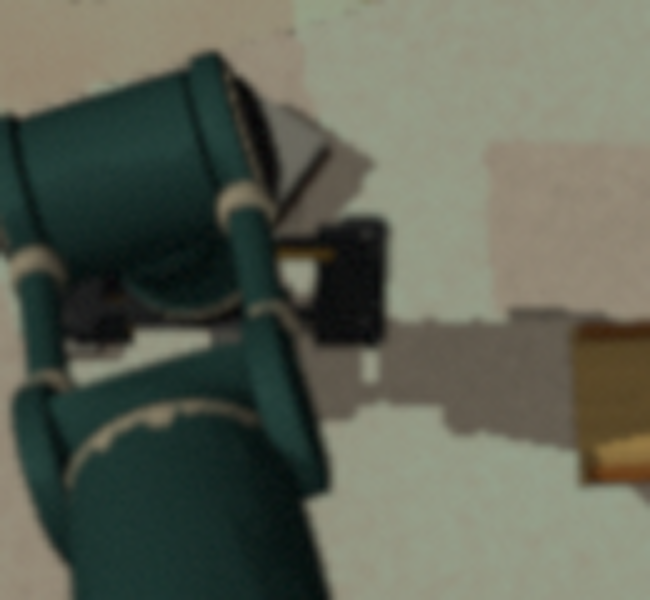

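```bash
python3 -c "
from h import *
o=manip.observe();print(o)"
```

```text
{'clock': 3.55, 'joint_positions': array([ 3.11972388e-01,  3.48706840e-01,  1.82978719e+00, -1.51386505e-05,
        9.64685868e-01,  1.88798160e+00]), 'qd': array([-0.00253603, -0.04221095, -0.05040777, -0.0018388 , -0.00247463,
        0.00094835]), 'joint_efforts': array([ 3.32142413e-02, -4.72302568e+01, -2.86361486e+01, -6.61463127e-03,
        3.66955565e-02,  4.32159741e-04]), 'tool_pos': array([0.59997382, 0.21965218, 0.0682743 ]), 'ee_rot': array([ 2.51471414e-04,  9.99996300e-01, -2.60212101e-03, -7.52751399e-04]), 'ft_force': array([ 0.40633787, -0.10881995,  0.91402509]), 'torque': array([ 0.09096833, -0.01161122, -0.03805257]), 'finger_gap': 0.08788704220904994}
```

```bash
python3 -m creep '[{"jaw":0.088,"xyz":[0,-0.003,0.02],"rotation":[0,0,0]},{"jaw":0.088,"xyz":[0,0,0.02],"rotation":[0,0,0]},{"jaw":0.088,"xyz":[0,0,0.015],"rotation":[0,0,0]},{"jaw":0.088,"xyz":[0,0,0.007],"rotation":[0,0,0]},{"jaw":0.088,"xyz":[0,0,0],"rotation":[0,0,0]}]'
python3 -m creep '[{"jaw":0.06,"xyz":[0,0,0],"rotation":[0,0,0]},{"jaw":0.035,"xyz":[0,0,0],"rotation":[0,0,0]},{"jaw":0.035,"xyz":[0,0,0],"rotation":[0,0,0]},{"jaw":0.035,"xyz":[0,0,0],"rotation":[0,0,0]},{"jaw":0.035,"xyz":[0,0,0],"rotation":[0,0,0]}]' 25
```

```text
clock: 3.97
tool_pos: [0.601, 0.223, 0.0076]
ee_rot: [-0.0, 1.0, -0.003, 0.001]
ft_force: [-0.5, 0.0, -0.5]
finger_gap: 0.0879
clock: 4.38
tool_pos: [0.6009, 0.223, 0.0076]
ee_rot: [-0.0, 1.0, -0.003, 0.001]
ft_force: [-0.3, 0.0, -0.8]
finger_gap: 0.0566
```

```bash
python3 -m creep '[{"jaw":0.035,"xyz":[0,0,0],"rotation":[0,0,0]},{"jaw":0.035,"xyz":[0,0,0],"rotation":[0,0,0]},{"jaw":0.035,"xyz":[0,0,0],"rotation":[0,0,0]},{"jaw":0.035,"xyz":[0,0,0],"rotation":[0,0,0]},{"jaw":0.035,"xyz":[0,0,0],"rotation":[0,0,0]}]' 25
```

```text
clock: 4.8
tool_pos: [0.6006, 0.2232, 0.0071]
ee_rot: [-0.0, 1.0, -0.003, 0.0]
ft_force: [-1.3, 2.0, 3.9]
finger_gap: 0.0443
```

```bash
python3 -m creep '[{"jaw":0.035,"xyz":[0,0,-0.01],"rotation":[0,0,0]},{"jaw":0.035,"xyz":[0,0,-0.03],"rotation":[0,0,0]},{"jaw":0.035,"xyz":[0,0,-0.04],"rotation":[0,0,0]},{"jaw":0.035,"xyz":[0,0,-0.04],"rotation":[0,0,0]},{"jaw":0.035,"xyz":[0,0,-0.04],"rotation":[0,0,0]}]' 25
python3 -m creep '[{"jaw":0.035,"xyz":[0,0,-0.04],"rotation":[0,0,0]},{"jaw":0.035,"xyz":[0,0,-0.02],"rotation":[0,0,0]},{"jaw":0.035,"xyz":[0,0,0],"rotation":[0,0,0]},{"jaw":0.035,"xyz":[0,0,0],"rotation":[0,0,0]}]' 25
python3 - <<'E'
from h import *
a=snap("side","side2")
c=cv2.resize(a[130:330,200:400],None,fx=3,fy=3,interpolation=cv2.INTER_CUBIC)
cv2.imwrite("pics/s2c.png",c)
E
```

```text
clock: 5.22
tool_pos: [0.5989, 0.2218, 0.167]
ee_rot: [0.001, 1.0, -0.003, -0.002]
ft_force: [0.9, 0.0, -3.4]
finger_gap: 0.0448
clock: 5.55
tool_pos: [0.6006, 0.2225, 0.2275]
ee_rot: [-0.0, 1.0, -0.003, 0.001]
ft_force: [0.2, -0.3, -4.0]
finger_gap: 0.0448
```

View pics/s2c.png

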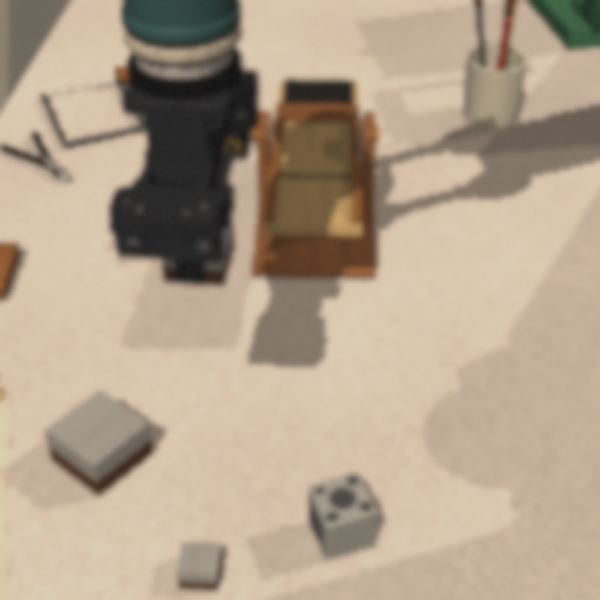

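```bash
python3 -m creep '[{"jaw":0.035,"xyz":[-0.004,0.0178,0],"rotation":[0,0,0]},{"jaw":0.035,"xyz":[-0.0085,0.0356,0],"rotation":[0,0,0]},{"jaw":0.035,"xyz":[-0.0085,0.0356,0],"rotation":[0,0,0]},{"jaw":0.035,"xyz":[-0.0085,0.0356,0],"rotation":[0,0,0]},{"jaw":0.035,"xyz":[-0.0085,0.0356,0],"rotation":[0,0,0]}]' 25
python3 -m creep '[{"jaw":0.035,"xyz":[-0.0085,0.0356,0],"rotation":[0,0,0]},{"jaw":0.035,"xyz":[-0.0085,0.0356,0],"rotation":[0,0,0]},{"jaw":0.035,"xyz":[-0.0045,0.0176,0],"rotation":[0,0,-0.072]},{"jaw":0.035,"xyz":[0,0,0],"rotation":[0.065,0,0]},{"jaw":0.035,"xyz":[0,0,0],"rotation":[0,0,0]}]' 25
python3 -m creep '[{"jaw":0.035,"xyz":[0,0,0.02],"rotation":[0,0,0]},{"jaw":0.035,"xyz":[0,0,0.03],"rotation":[0,0,0]},{"jaw":0.035,"xyz":[0,0,0.02],"rotation":[0,0,0]},{"jaw":0.035,"xyz":[0,0,0],"rotation":[0,0,0]}]' 25
python3 - <<'E'
from h import *
print(manip.observe())
a=snap("side","side3");b=snap("top","top3")
cv2.imwrite("pics/s3c.png",cv2.resize(a[130:230,260:360],None,fx=6,fy=6,interpolation=cv2.INTER_CUBIC))
cv2.imwrite("pics/t3c.png",cv2.resize(b[140:240,280:430],None,fx=5,fy=5,interpolation=cv2.INTER_CUBIC))
E
```

```text
clock: 6.02
tool_pos: [0.5582, 0.0605, 0.2225]
ee_rot: [0.001, 1.0, -0.002, -0.004]
ft_force: [1.3, -0.6, -3.3]
finger_gap: 0.0445
clock: 6.43
tool_pos: [0.5367, -0.0285, 0.2231]
ee_rot: [-0.033, 0.999, 0.031, -0.004]
ft_force: [-0.2, -0.9, -3.7]
finger_gap: 0.0451
clock: 6.77
tool_pos: [0.5334, -0.0206, 0.1494]
ee_rot: [-0.033, 0.999, 0.033, -0.008]
ft_force: [-0.7, 0.6, -4.1]
finger_gap: 0.045
{'clock': 6.7667, 'joint_positions': array([-0.1251274 ,  0.08724133,  1.98408916,  0.07015068,  1.09744676,
        1.34629714]), 'qd': array([-0.00011376, -0.03299721, -0.05807774,  0.00188438,  0.06488509,
       -0.00309883]), 'joint_efforts': array([-2.35692076e-01, -4.21232843e+01, -3.83263242e+01,  4.27517435e-01,
       -9.02355015e-01, -8.81023327e-03]), 'tool_pos': array([ 0.53338887, -0.02060021,  0.14941367]), 'ee_rot': array([-0.03288226,  0.99887436,  0.03324129, -0.00798621]), 'ft_force': array([-0.69541386,  0.57317467, -4.09981746]), 'torque': array([ 0.02736784,  0.11978352, -0.00153832]), 'finger_gap': 0.04496740926480979}
```

View pics/s3c.png

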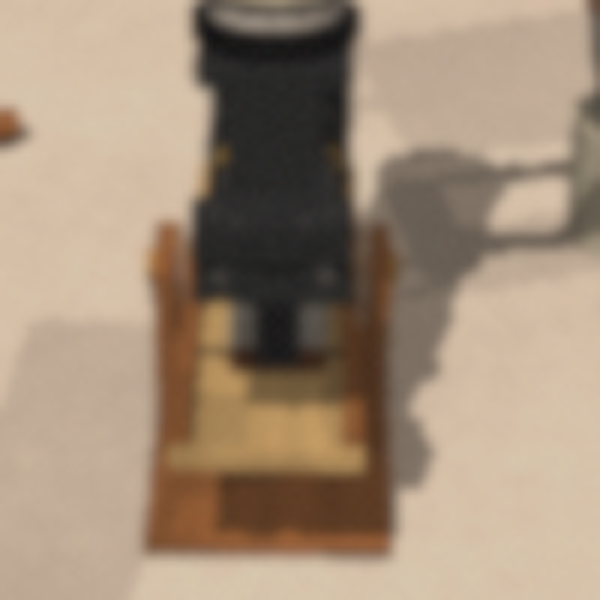

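View pics/t3c.png

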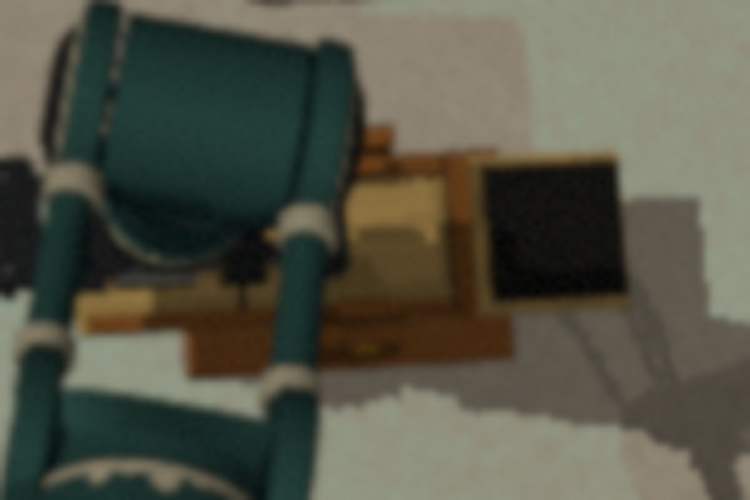

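```bash
cat > rel.py <<'E'
from fit import *
import sys
o=manip.observe(); q=o["ee_rot"]; r=R.from_quat([q[1],q[2],q[3],q[0]]); t=np.array(o["tool_pos"])
p=np.load("board.npy")[:4]; print(o["clock"],t,"rot",r.as_matrix().tolist() and r.as_matrix()[:,1],"F",np.array(o["ft_force"]))
def to_board(P):
    rb=R.from_euler("z",p[2])*R.from_euler("x",p[3]); return rb.inv().apply(P-[p[0],p[1],.115])+[0,-.108,.014]
def togo(P): return r.inv().apply(np.array(P)-t)
E
python3 - <<'E'
from rel import *
b=t+r.apply([0,0,.007]); print("block bottom in rest frame",to_board(b))
tgt=board(p,[(0,.108+.005,.007)])[0]; print("to go (tool)",togo(tgt))
E
```

```text
6.8667 [ 0.5372 -0.0209  0.1545] rot [ 0.0668 -0.9956 -0.0651] F [-0.1404  0.9956 -2.5072]
block bottom in rest frame [-0.0024  0.0132  0.038 ]
to go (tool) [0.0025 0.0081 0.038 ]
```

```bash
python3 -m creep '[{"jaw":0.035,"xyz":[0.0025,0.007,0],"rotation":[0,0,0]},{"jaw":0.035,"xyz":[0,0,0.014],"rotation":[0,0,0]},{"jaw":0.035,"xyz":[0,0,0.01],"rotation":[0,0,0]},{"jaw":0.035,"xyz":[0,0,0.003],"rotation":[0,0,0]},{"jaw":0.035,"xyz":[0,0,0],"rotation":[0,0,0]}]' 25
python3 -m creep '[{"jaw":0.035,"xyz":[0,0,0],"rotation":[0,0,0]},{"jaw":0.035,"xyz":[0,0,0],"rotation":[0,0,0]}]'
python3 - <<'E'
from rel import *
b=t+r.apply([0,0,.007]); print("block bottom in rest frame",to_board(b))
a=snap("side","side4")
cv2.imwrite("pics/s4c.png",cv2.resize(a[150:225,270:345],None,fx=8,fy=8,interpolation=cv2.INTER_CUBIC))
E
```

```text
clock: 7.28
tool_pos: [0.5415, -0.0265, 0.1289]
ee_rot: [-0.032, 0.999, 0.033, -0.002]
ft_force: [0.8, 0.5, -3.9]
finger_gap: 0.0451
clock: 7.45
tool_pos: [0.5426, -0.0265, 0.1302]
ee_rot: [-0.032, 0.999, 0.033, -0.001]
ft_force: [0.1, 0.7, -3.5]
finger_gap: 0.0444
7.45 [ 0.5426 -0.0265  0.1302] rot [ 0.0667 -0.9957 -0.0647] F [ 0.1396  0.6509 -3.5333]
block bottom in rest frame [0.0027 0.0056 0.0142]
```

View pics/s4c.png

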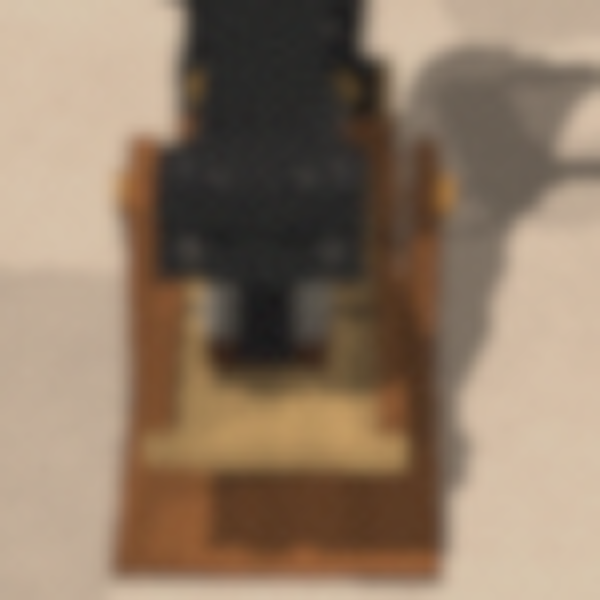

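```bash
python3 -m creep '[{"jaw":0.035,"xyz":[-0.003,0,0.004],"rotation":[0,0,0]},{"jaw":0.035,"xyz":[0,0,0.002],"rotation":[0,0,0]},{"jaw":0.035,"xyz":[0,0,0.001],"rotation":[0,0,0]},{"jaw":0.035,"xyz":[0,0,0.001],"rotation":[0,0,0]},{"jaw":0.035,"xyz":[0,0,0],"rotation":[0,0,0]}]'
python3 -m creep '[{"jaw":0.035,"xyz":[0,0,0.001],"rotation":[0,0,0]},{"jaw":0.035,"xyz":[0,0,0.001],"rotation":[0,0,0]},{"jaw":0.035,"xyz":[0,0,0],"rotation":[0,0,0]}]'
```

```text
clock: 7.92
tool_pos: [0.5388, -0.0261, 0.1211]
ee_rot: [-0.033, 0.999, 0.033, -0.001]
ft_force: [0.4, 0.5, -3.4]
finger_gap: 0.0448
clock: 8.17
tool_pos: [0.5389, -0.026, 0.1193]
ee_rot: [-0.033, 0.999, 0.033, -0.001]
ft_force: [-0.8, 0.3, -3.1]
finger_gap: 0.0446
```

```bash
python3 -m creep '[{"jaw":0.035,"xyz":[0,0,0.001],"rotation":[0,0,0]},{"jaw":0.035,"xyz":[0,0,0],"rotation":[0,0,0]}]'
python3 -m creep '[{"jaw":0.035,"xyz":[0,0,0.001],"rotation":[0,0,0]},{"jaw":0.035,"xyz":[0,0,0],"rotation":[0,0,0]}]'
```

```text
clock: 8.33
tool_pos: [0.5389, -0.0259, 0.1183]
ee_rot: [-0.033, 0.999, 0.033, -0.001]
ft_force: [-0.3, -0.2, -3.7]
finger_gap: 0.0445
clock: 8.5
tool_pos: [0.5389, -0.0259, 0.1173]
ee_rot: [-0.033, 0.999, 0.033, -0.001]
ft_force: [-0.2, 0.5, -3.2]
finger_gap: 0.045
```

```bash
python3 -m creep '[{"jaw":0.035,"xyz":[0,0,0.001],"rotation":[0,0,0]},{"jaw":0.035,"xyz":[0,0,0],"rotation":[0,0,0]}]'
```

```text
clock: 8.67
tool_pos: [0.5392, -0.0258, 0.1166]
ee_rot: [-0.032, 0.999, 0.033, -0.001]
ft_force: [0.2, -0.7, -2.6]
finger_gap: 0.0449
```

```bash
python3 -m creep '[{"jaw":0.035,"xyz":[0,0,0.001],"rotation":[0,0,0]},{"jaw":0.035,"xyz":[0,0,0],"rotation":[0,0,0]}]'
python3 -m creep '[{"jaw":0.035,"xyz":[0,0,0],"rotation":[0,0,0]},{"jaw":0.035,"xyz":[0,0,0],"rotation":[0,0,0]}]'
```

```text
clock: 8.83
tool_pos: [0.5392, -0.0258, 0.116]
ee_rot: [-0.032, 0.999, 0.033, -0.001]
ft_force: [-1.0, -0.6, 0.5]
finger_gap: 0.0448
clock: 9.0
tool_pos: [0.5392, -0.0258, 0.1159]
ee_rot: [-0.032, 0.999, 0.033, -0.001]
ft_force: [-1.7, -1.1, 2.3]
finger_gap: 0.0448
```

```bash
python3 -m creep '[{"jaw":0.05,"xyz":[0,0,0],"rotation":[0,0,0]},{"jaw":0.06,"xyz":[0,0,0],"rotation":[0,0,0]},{"jaw":0.065,"xyz":[0,0,0],"rotation":[0,0,0]},{"jaw":0.065,"xyz":[0,0,0],"rotation":[0,0,0]},{"jaw":0.065,"xyz":[0,0,0],"rotation":[0,0,0]}]'
python3 -m creep '[{"jaw":0.065,"xyz":[0,0,0],"rotation":[0,0,0]},{"jaw":0.065,"xyz":[0,0,-0.01],"rotation":[0,0,0]},{"jaw":0.065,"xyz":[0,0,-0.03],"rotation":[0,0,0]},{"jaw":0.065,"xyz":[0,0,-0.04],"rotation":[0,0,0]},{"jaw":0.065,"xyz":[0,0,-0.03],"rotation":[0,0,0]}]'
```

```text
clock: 9.42
tool_pos: [0.5391, -0.0257, 0.1155]
ee_rot: [-0.032, 0.999, 0.033, -0.001]
ft_force: [0.2, -0.0, -0.1]
finger_gap: 0.0649
clock: 9.83
tool_pos: [0.5397, -0.033, 0.2281]
ee_rot: [-0.032, 0.999, 0.033, -0.001]
ft_force: [0.8, 0.4, 0.1]
finger_gap: 0.0648
```

```bash
python3 -m creep '[{"jaw":0.03,"xyz":[0,0.02,0],"rotation":[-0.065,0,0]},{"jaw":0,"xyz":[0,0.04,0],"rotation":[0,0,0]},{"jaw":0,"xyz":[0,0.04,0],"rotation":[0,0,0]},{"jaw":0,"xyz":[0,0.04,0],"rotation":[0,0,0]},{"jaw":0,"xyz":[0,0.04,0],"rotation":[0,0,0]}]'
python3 -m creep '[{"jaw":0,"xyz":[0,0.04,0],"rotation":[0,0,0]},{"jaw":0,"xyz":[0,0,0],"rotation":[0,0,-0.12]},{"jaw":0,"xyz":[0,0,0],"rotation":[0,0,-0.12]},{"jaw":0,"xyz":[0,0,0],"rotation":[0,0,-0.12]},{"jaw":0,"xyz":[0,0,0],"rotation":[0,0,-0.12]}]'
python3 -m creep '[{"jaw":0,"xyz":[0,0,0],"rotation":[0,0,-0.12]},{"jaw":0,"xyz":[0,0,0],"rotation":[0,0,-0.12]},{"jaw":0,"xyz":[0,0,0],"rotation":[0,0,-0.12]},{"jaw":0,"xyz":[0,0,0],"rotation":[0,0,-0.12]},{"jaw":0,"xyz":[0,0,0],"rotation":[0,0,-0.12]}]'
python3 -m creep '[{"jaw":0,"xyz":[0,0,0],"rotation":[0,0,-0.12]},{"jaw":0,"xyz":[0,0,0],"rotation":[0,0,-0.12]},{"jaw":0,"xyz":[0,0,0],"rotation":[0,0,-0.12]},{"jaw":0,"xyz":[0,0,0],"rotation":[0,0,-0.12]},{"jaw":0,"xyz":[0,0,0],"rotation":[0,0,0]}]'
python3 - <<'E'
from h import *
a=snap("side","side5");b=snap("top","top5")
cv2.imwrite("pics/s5c.png",cv2.resize(a[130:230,260:360],None,fx=6,fy=6,interpolation=cv2.INTER_CUBIC))
cv2.imwrite("pics/t5c.png",cv2.resize(b[140:240,280:430],None,fx=5,fy=5,interpolation=cv2.INTER_CUBIC))
from rel import *
print(r.as_matrix())
print("to go to 20mm above pad",togo(board(p,[(0,-.115,.024)])[0]))
E
```

```text
clock: 10.25
tool_pos: [0.5517, -0.2139, 0.2253]
ee_rot: [0.0, 0.999, 0.034, 0.001]
ft_force: [0.6, 0.0, 0.4]
finger_gap: 0.0339
clock: 10.67
tool_pos: [0.5541, -0.253, 0.2246]
ee_rot: [0.0, 0.962, 0.272, 0.0]
ft_force: [0.4, 0.1, 0.0]
finger_gap: 0.0008
clock: 11.08
tool_pos: [0.5543, -0.2525, 0.2248]
ee_rot: [0.0, 0.838, 0.545, 0.0]
ft_force: [-1.1, -0.0, -0.9]
finger_gap: 0.0008
clock: 11.5
tool_pos: [0.5543, -0.2524, 0.2247]
ee_rot: [0.0, 0.686, 0.728, 0.0]
ft_force: [0.8, 0.5, 0.4]
finger_gap: 0.0003
11.6 [ 0.5543 -0.2524  0.2245] rot [0.9986 0.0524 0.0005] F [ 0.5867  0.2222 -0.2921]
[[-0.0524  0.9986  0.0005]
 [ 0.9986  0.0524 -0.0002]
 [-0.0002  0.0005 -1.    ]]
to go to 20mm above pad [-0.0021  0.0006  0.1077]
```

View pics/s5c.png

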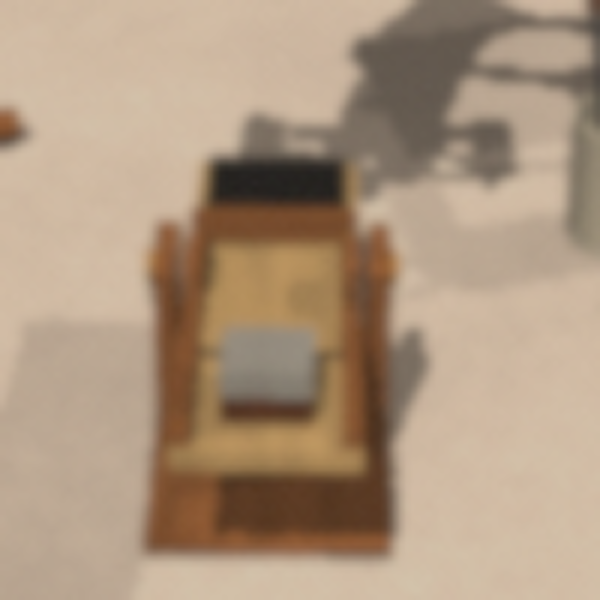

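View pics/t5c.png

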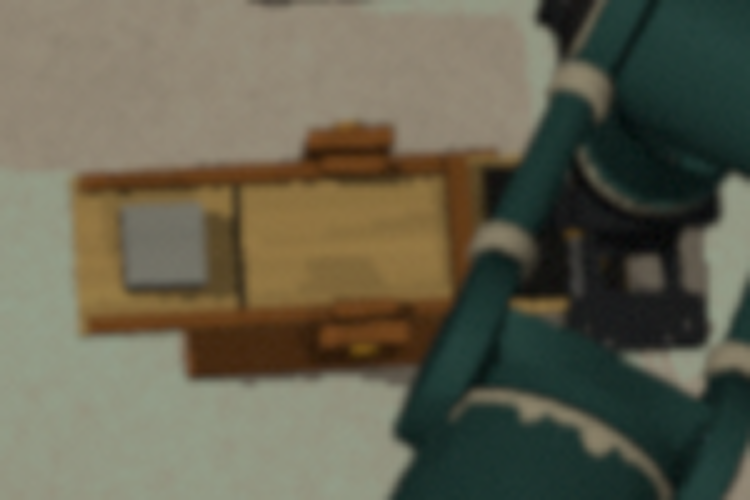

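```bash
python3 -m creep '[{"jaw":0,"xyz":[-0.002,0,0.03],"rotation":[0,0,0]},{"jaw":0,"xyz":[0,0,0.035],"rotation":[0,0,0]},{"jaw":0,"xyz":[0,0,0.03],"rotation":[0,0,0]},{"jaw":0,"xyz":[0,0,0.01],"rotation":[0,0,0]},{"jaw":0,"xyz":[0,0,0],"rotation":[0,0,0]}]' 20
python3 -m creep '[{"jaw":0,"xyz":[0,0,0.004],"rotation":[0,0,0]},{"jaw":0,"xyz":[0,0,0.004],"rotation":[0,0,0]},{"jaw":0,"xyz":[0,0,0.003],"rotation":[0,0,0]},{"jaw":0,"xyz":[0,0,0],"rotation":[0,0,0]}]'
python3 -c "
from rel import *
print(togo(board(p,[(0,-.115,.004)])[0]))"
```

```text
clock: 12.02
tool_pos: [0.5518, -0.253, 0.1154]
ee_rot: [-0.003, 0.688, 0.726, -0.001]
ft_force: [-0.7, 0.2, 0.2]
finger_gap: 0.0005
clock: 12.35
tool_pos: [0.555, -0.2547, 0.109]
ee_rot: [0.001, 0.687, 0.727, 0.0]
ft_force: [-0.1, 0.4, -0.6]
finger_gap: 0.0003
12.35 [ 0.555  -0.2547  0.109 ] rot [0.9984 0.0557 0.0016] F [-0.0878  0.4092 -0.5913]
[ 0.0016 -0.      0.0122]
```

```bash
cat > chk.py <<'E'
from h import *
import sys,os,json
# low-saturation blob inside board region of top picture, left of stop
def blob(im):
    roi=im[172:212,285:375]; hsv=cv2.cvtColor(roi,cv2.COLOR_BGR2HSV)
    m=(hsv[...,1]<60).astype(np.uint8)
    # wood-coloured board region only: clear bench by polygon mask
    poly=np.array([(297,178),(372,173),(373,200),(298,204)])-[285,172]
    k=np.zeros_like(m); cv2.fillPoly(k,[poly],1); m&=k
    n,l,st,c=cv2.connectedComponentsWithStats(m)
    if n<2: return None
    i=1+np.argmax(st[1:,4]); return c[i]+[285,172],int(st[i,4])
if __name__=="__main__":
    im=manip.get_image("top"); b=blob(im); o=manip.observe()
    print("t %.2f z %.4f F %s blob %s"%(o["clock"],o["tool_pos"][2],np.round(o["ft_force"],1),b),flush=True)
    f="last.json"; prev=json.load(open(f)) if os.path.exists(f) else None
    if b: json.dump(list(b[0]),open(f,"w"))
    F=np.linalg.norm(o["ft_force"])
    if b is None or F>18 or (prev and abs(b[0][0]-prev[0])>0.9): print("STOP"); sys.exit(1)
E
python3 -c "
from chk import *
im=cv2.imread('pics/top5.png');print(blob(im)); print(cv2.cvtColor(im[184:196:4,300:330:4],cv2.COLOR_BGR2HSV)[...,1])
print(proj('top',[[.5389,-.0258,.139]]))"
python3 -m creep '[{"jaw":0,"xyz":[0,0,0.003],"rotation":[0,0,0]},{"jaw":0,"xyz":[0,0,0.003],"rotation":[0,0,0]},{"jaw":0,"xyz":[0,0,0.002],"rotation":[0,0,0]},{"jaw":0,"xyz":[0,0,0.001],"rotation":[0,0,0]},{"jaw":0,"xyz":[0,0,0],"rotation":[0,0,0]}]'
```

```text
(array([312.39370079, 188.78740157]), 254)
[[136  64  29  30  29  60 137 139]
 [137  77  28  29  27  51 138 140]
 [138  94  27  29  27  45 142 134]]
[[311.01032324 189.16540109]]
clock: 12.77
tool_pos: [0.554, -0.2542, 0.0986]
ee_rot: [-0.0, 0.687, 0.727, -0.0]
ft_force: [0.5, -0.2, -0.2]
finger_gap: 0.0002
```

```bash
rm -f last.json; python3 -m creep '[{"jaw":0,"xyz":[0,0,0.001],"rotation":[0,0,0]},{"jaw":0,"xyz":[0,0,0.001],"rotation":[0,0,0]},{"jaw":0,"xyz":[0,0,0.0005],"rotation":[0,0,0]},{"jaw":0,"xyz":[0,0,0],"rotation":[0,0,0]}]' && python3 chk.py &&  python3 -m creep '[{"jaw":0,"xyz":[0,0,0.001],"rotation":[0,0,0]},{"jaw":0,"xyz":[0,0,0.001],"rotation":[0,0,0]},{"jaw":0,"xyz":[0,0,0.0005],"rotation":[0,0,0]},{"jaw":0,"xyz":[0,0,0],"rotation":[0,0,0]}]' && python3 chk.py
```

```text
clock: 13.1
tool_pos: [0.5544, -0.2544, 0.0976]
ee_rot: [0.0, 0.687, 0.727, 0.0]
ft_force: [-1.7, 1.4, 6.4]
finger_gap: 0.0005
t 13.15 z 0.0976 F [-2.1  1.3  5.5] blob (array([312.45275591, 188.7992126 ]), 254)
clock: 13.48
tool_pos: [0.5544, -0.2541, 0.0957]
ee_rot: [-0.0, 0.687, 0.727, 0.0]
ft_force: [-3.8, 1.9, 7.5]
finger_gap: 0.0005
t 13.53 z 0.0957 F [-4.   2.1  8.8] blob (array([312.5       , 188.55555556]), 252)
```

```bash
python3 -m creep '[{"jaw":0,"xyz":[0,0,0.0008],"rotation":[0,0,0]},{"jaw":0,"xyz":[0,0,0.0008],"rotation":[0,0,0]},{"jaw":0,"xyz":[0,0,0.0008],"rotation":[0,0,0]},{"jaw":0,"xyz":[0,0,0.0008],"rotation":[0,0,0]},{"jaw":0,"xyz":[0,0,0.0008],"rotation":[0,0,0]}]' && python3 chk.py &&  python3 -m creep '[{"jaw":0,"xyz":[0,0,0.0008],"rotation":[0,0,0]},{"jaw":0,"xyz":[0,0,0.0008],"rotation":[0,0,0]},{"jaw":0,"xyz":[0,0,0.0008],"rotation":[0,0,0]},{"jaw":0,"xyz":[0,0,0.0008],"rotation":[0,0,0]},{"jaw":0,"xyz":[0,0,0.0008],"rotation":[0,0,0]}]' && python3 chk.py
```

```text
clock: 13.95
tool_pos: [0.5544, -0.2535, 0.0918]
ee_rot: [-0.001, 0.687, 0.727, 0.001]
ft_force: [-4.5, 5.0, 10.5]
finger_gap: 0.0004
t 14.00 z 0.0916 F [-3.   4.3 11.1] blob (array([312.53333333, 188.51764706]), 255)
clock: 14.42
tool_pos: [0.5544, -0.2527, 0.0878]
ee_rot: [-0.001, 0.687, 0.726, 0.001]
ft_force: [-4.7, 7.4, 11.1]
finger_gap: 0.0001
t 14.47 z 0.0876 F [-3.6  6.2 11.2] blob (array([312.78544061, 188.54022989]), 261)
```

```bash
python3 -m creep '[{"jaw":0,"xyz":[0.0004,-0.0001,0.0006],"rotation":[0,0,0]},{"jaw":0,"xyz":[0.0004,-0.0001,0.0006],"rotation":[0,0,0]},{"jaw":0,"xyz":[0.0003,-0.0001,0.0006],"rotation":[0,0,0]},{"jaw":0,"xyz":[0.0003,-0.0001,0.0005],"rotation":[0,0,0]},{"jaw":0,"xyz":[0.0002,-0.0001,0.0003],"rotation":[0,0,0]}]' && python3 chk.py
```

```text
clock: 14.88
tool_pos: [0.5544, -0.2521, 0.0855]
ee_rot: [0.0, 0.687, 0.727, 0.001]
ft_force: [-3.5, 3.9, 11.7]
finger_gap: 0.0005
t 14.93 z 0.0854 F [-3.2  3.6 10.2] blob (array([313.05725191, 188.40839695]), 262)
```

```bash
python3 -m creep '[{"jaw":0,"xyz":[0.00005,0,0.00018],"rotation":[0,0,0]},{"jaw":0,"xyz":[0.00005,0,0.00018],"rotation":[0,0,0]},{"jaw":0,"xyz":[0.00005,0,0.00018],"rotation":[0,0,0]},{"jaw":0,"xyz":[0.00005,0,0.00018],"rotation":[0,0,0]},{"jaw":0,"xyz":[0.00005,0,0.00018],"rotation":[0,0,0]}]' >/dev/null && python3 chk.py && python3 -m creep '[{"jaw":0,"xyz":[0.00005,0,0.00018],"rotation":[0,0,0]},{"jaw":0,"xyz":[0.00005,0,0.00018],"rotation":[0,0,0]},{"jaw":0,"xyz":[0.00005,0,0.00018],"rotation":[0,0,0]},{"jaw":0,"xyz":[0.00005,0,0.00018],"rotation":[0,0,0]},{"jaw":0,"xyz":[0.00005,0,0.00018],"rotation":[0,0,0]}]' >/dev/null && python3 chk.py && python3 -m creep '[{"jaw":0,"xyz":[0.00005,0,0.00018],"rotation":[0,0,0]},{"jaw":0,"xyz":[0.00005,0,0.00018],"rotation":[0,0,0]},{"jaw":0,"xyz":[0.00005,0,0.00018],"rotation":[0,0,0]},{"jaw":0,"xyz":[0.00005,0,0.00018],"rotation":[0,0,0]},{"jaw":0,"xyz":[0.00005,0,0.00018],"rotation":[0,0,0]}]' >/dev/null && python3 chk.py
```

```text
t 15.40 z 0.0846 F [-2.8  4.2 11.1] blob (array([313.15849057, 188.22641509]), 265)
t 15.87 z 0.0837 F [-3.   4.5 11.3] blob (array([313.20833333, 188.03787879]), 264)
t 16.33 z 0.0828 F [-3.4  5.2 11.2] blob (array([313.22727273, 187.88636364]), 264)
```

```bash
sed -i 's/>0.9/>0.5/' chk.py; python3 -m creep '[{"jaw":0,"xyz":[0.00006,0,0.00018],"rotation":[0,0,0]},{"jaw":0,"xyz":[0.00006,0,0.00018],"rotation":[0,0,0]},{"jaw":0,"xyz":[0.00006,0,0.00018],"rotation":[0,0,0]},{"jaw":0,"xyz":[0.00006,0,0.00018],"rotation":[0,0,0]},{"jaw":0,"xyz":[0.00006,0,0.00018],"rotation":[0,0,0]}]' >/dev/null && python3 chk.py && python3 -m creep '[{"jaw":0,"xyz":[0.00006,0,0.00018],"rotation":[0,0,0]},{"jaw":0,"xyz":[0.00006,0,0.00018],"rotation":[0,0,0]},{"jaw":0,"xyz":[0.00006,0,0.00018],"rotation":[0,0,0]},{"jaw":0,"xyz":[0.00006,0,0.00018],"rotation":[0,0,0]},{"jaw":0,"xyz":[0.00006,0,0.00018],"rotation":[0,0,0]}]' >/dev/null && python3 chk.py && python3 -m creep '[{"jaw":0,"xyz":[0.00006,0,0.00018],"rotation":[0,0,0]},{"jaw":0,"xyz":[0.00006,0,0.00018],"rotation":[0,0,0]},{"jaw":0,"xyz":[0.00006,0,0.00018],"rotation":[0,0,0]},{"jaw":0,"xyz":[0.00006,0,0.00018],"rotation":[0,0,0]},{"jaw":0,"xyz":[0.00006,0,0.00018],"rotation":[0,0,0]}]' >/dev/null && python3 chk.py && python3 -m creep '[{"jaw":0,"xyz":[0.00006,0,0.00018],"rotation":[0,0,0]},{"jaw":0,"xyz":[0.00006,0,0.00018],"rotation":[0,0,0]},{"jaw":0,"xyz":[0.00006,0,0.00018],"rotation":[0,0,0]},{"jaw":0,"xyz":[0.00006,0,0.00018],"rotation":[0,0,0]},{"jaw":0,"xyz":[0.00006,0,0.00018],"rotation":[0,0,0]}]' >/dev/null && python3 chk.py
```

```text
t 16.80 z 0.0819 F [-5.   5.1 11.2] blob (array([313.33460076, 187.81749049]), 263)
t 17.27 z 0.0811 F [-3.6  4.1 11.4] blob (array([313.40377358, 187.95471698]), 265)
t 17.73 z 0.0801 F [-3.3  4.7 11.7] blob (array([313.61389961, 187.66795367]), 259)
t 18.20 z 0.0793 F [-3.6  4.4 10.1] blob (array([313.68199234, 187.68199234]), 261)
```

```bash
python3 -m creep '[{"jaw":0,"xyz":[0.00006,0,0.00018],"rotation":[0,0,0]},{"jaw":0,"xyz":[0.00006,0,0.00018],"rotation":[0,0,0]},{"jaw":0,"xyz":[0.00006,0,0.00018],"rotation":[0,0,0]},{"jaw":0,"xyz":[0.00006,0,0.00018],"rotation":[0,0,0]},{"jaw":0,"xyz":[0.00006,0,0.00018],"rotation":[0,0,0]}]' >/dev/null && python3 chk.py && python3 -m creep '[{"jaw":0,"xyz":[0.00006,0,0.00018],"rotation":[0,0,0]},{"jaw":0,"xyz":[0.00006,0,0.00018],"rotation":[0,0,0]},{"jaw":0,"xyz":[0.00006,0,0.00018],"rotation":[0,0,0]},{"jaw":0,"xyz":[0.00006,0,0.00018],"rotation":[0,0,0]},{"jaw":0,"xyz":[0.00006,0,0.00018],"rotation":[0,0,0]}]' >/dev/null && python3 chk.py && python3 -m creep '[{"jaw":0,"xyz":[0.00006,0,0.00018],"rotation":[0,0,0]},{"jaw":0,"xyz":[0.00006,0,0.00018],"rotation":[0,0,0]},{"jaw":0,"xyz":[0.00006,0,0.00018],"rotation":[0,0,0]},{"jaw":0,"xyz":[0.00006,0,0.00018],"rotation":[0,0,0]},{"jaw":0,"xyz":[0.00006,0,0.00018],"rotation":[0,0,0]}]' >/dev/null && python3 chk.py && python3 -m creep '[{"jaw":0,"xyz":[0.00006,0,0.00018],"rotation":[0,0,0]},{"jaw":0,"xyz":[0.00006,0,0.00018],"rotation":[0,0,0]},{"jaw":0,"xyz":[0.00006,0,0.00018],"rotation":[0,0,0]},{"jaw":0,"xyz":[0.00006,0,0.00018],"rotation":[0,0,0]},{"jaw":0,"xyz":[0.00006,0,0.00018],"rotation":[0,0,0]}]' >/dev/null && python3 chk.py
```

```text
t 18.67 z 0.0784 F [-3.1  4.1 11.3] blob (array([313.75769231, 187.62307692]), 260)
t 19.13 z 0.0775 F [-3.2  4.6 11.3] blob (array([313.87878788, 187.61363636]), 264)
t 19.60 z 0.0766 F [-3.2  4.2 11.7] blob (array([314.        , 187.54887218]), 266)
t 20.07 z 0.0757 F [-3.2  4.7 12.1] blob (array([313.97003745, 187.57303371]), 267)
```

```bash
python3 -m creep '[{"jaw":0,"xyz":[0.00007,0,0.00018],"rotation":[0,0,0]},{"jaw":0,"xyz":[0.00007,0,0.00018],"rotation":[0,0,0]},{"jaw":0,"xyz":[0.00007,0,0.00018],"rotation":[0,0,0]},{"jaw":0,"xyz":[0.00007,0,0.00018],"rotation":[0,0,0]},{"jaw":0,"xyz":[0.00007,0,0.00018],"rotation":[0,0,0]}]' >/dev/null && python3 chk.py && python3 -m creep '[{"jaw":0,"xyz":[0.00007,0,0.00018],"rotation":[0,0,0]},{"jaw":0,"xyz":[0.00007,0,0.00018],"rotation":[0,0,0]},{"jaw":0,"xyz":[0.00007,0,0.00018],"rotation":[0,0,0]},{"jaw":0,"xyz":[0.00007,0,0.00018],"rotation":[0,0,0]},{"jaw":0,"xyz":[0.00007,0,0.00018],"rotation":[0,0,0]}]' >/dev/null && python3 chk.py && python3 -m creep '[{"jaw":0,"xyz":[0.00007,0,0.00018],"rotation":[0,0,0]},{"jaw":0,"xyz":[0.00007,0,0.00018],"rotation":[0,0,0]},{"jaw":0,"xyz":[0.00007,0,0.00018],"rotation":[0,0,0]},{"jaw":0,"xyz":[0.00007,0,0.00018],"rotation":[0,0,0]},{"jaw":0,"xyz":[0.00007,0,0.00018],"rotation":[0,0,0]}]' >/dev/null && python3 chk.py && python3 -m creep '[{"jaw":0,"xyz":[0.00007,0,0.00018],"rotation":[0,0,0]},{"jaw":0,"xyz":[0.00007,0,0.00018],"rotation":[0,0,0]},{"jaw":0,"xyz":[0.00007,0,0.00018],"rotation":[0,0,0]},{"jaw":0,"xyz":[0.00007,0,0.00018],"rotation":[0,0,0]},{"jaw":0,"xyz":[0.00007,0,0.00018],"rotation":[0,0,0]}]' >/dev/null && python3 chk.py
```

```text
t 20.53 z 0.0748 F [-2.2  4.6 10.8] blob (array([313.96981132, 187.52075472]), 265)
t 21.00 z 0.0739 F [-3.7  4.4 12. ] blob (array([314.09125475, 187.4486692 ]), 263)
t 21.47 z 0.0730 F [-3.6  4.  12.3] blob (array([314.25     , 187.4469697]), 264)
t 21.93 z 0.0722 F [-2.4  3.7 11.9] blob (array([314.43129771, 187.42366412]), 262)
```

```bash
python3 -m creep '[{"jaw":0,"xyz":[0.00008,0,0.00018],"rotation":[0,0,0]},{"jaw":0,"xyz":[0.00008,0,0.00018],"rotation":[0,0,0]},{"jaw":0,"xyz":[0.00008,0,0.00018],"rotation":[0,0,0]},{"jaw":0,"xyz":[0.00008,0,0.00018],"rotation":[0,0,0]},{"jaw":0,"xyz":[0.00008,0,0.00018],"rotation":[0,0,0]}]' >/dev/null && python3 chk.py && python3 -m creep '[{"jaw":0,"xyz":[0.00008,0,0.00018],"rotation":[0,0,0]},{"jaw":0,"xyz":[0.00008,0,0.00018],"rotation":[0,0,0]},{"jaw":0,"xyz":[0.00008,0,0.00018],"rotation":[0,0,0]},{"jaw":0,"xyz":[0.00008,0,0.00018],"rotation":[0,0,0]},{"jaw":0,"xyz":[0.00008,0,0.00018],"rotation":[0,0,0]}]' >/dev/null && python3 chk.py && python3 -m creep '[{"jaw":0,"xyz":[0.00008,0,0.00018],"rotation":[0,0,0]},{"jaw":0,"xyz":[0.00008,0,0.00018],"rotation":[0,0,0]},{"jaw":0,"xyz":[0.00008,0,0.00018],"rotation":[0,0,0]},{"jaw":0,"xyz":[0.00008,0,0.00018],"rotation":[0,0,0]},{"jaw":0,"xyz":[0.00008,0,0.00018],"rotation":[0,0,0]}]' >/dev/null && python3 chk.py && python3 -m creep '[{"jaw":0,"xyz":[0.00008,0,0.00018],"rotation":[0,0,0]},{"jaw":0,"xyz":[0.00008,0,0.00018],"rotation":[0,0,0]},{"jaw":0,"xyz":[0.00008,0,0.00018],"rotation":[0,0,0]},{"jaw":0,"xyz":[0.00008,0,0.00018],"rotation":[0,0,0]},{"jaw":0,"xyz":[0.00008,0,0.00018],"rotation":[0,0,0]}]' >/dev/null && python3 chk.py
```

```text
t 22.40 z 0.0712 F [-4.2  4.7 12.1] blob (array([314.65543071, 187.48689139]), 267)
t 22.87 z 0.0703 F [-3.2  4.1 12.1] blob (array([314.82264151, 187.5245283 ]), 265)
t 23.33 z 0.0694 F [-4.2  6.  11.3] blob (array([314.8576779 , 187.49438202]), 267)
t 23.80 z 0.0686 F [-4.   4.5 11.7] blob (array([314.83882784, 187.21245421]), 273)
```

```bash
python3 -m creep '[{"jaw":0,"xyz":[0.00008,0,0.00018],"rotation":[0,0,0]},{"jaw":0,"xyz":[0.00008,0,0.00018],"rotation":[0,0,0]},{"jaw":0,"xyz":[0.00008,0,0.00018],"rotation":[0,0,0]},{"jaw":0,"xyz":[0.00008,0,0.00018],"rotation":[0,0,0]},{"jaw":0,"xyz":[0.00008,0,0.00018],"rotation":[0,0,0]}]' >/dev/null && python3 chk.py && python3 -m creep '[{"jaw":0,"xyz":[0.00008,0,0.00018],"rotation":[0,0,0]},{"jaw":0,"xyz":[0.00008,0,0.00018],"rotation":[0,0,0]},{"jaw":0,"xyz":[0.00008,0,0.00018],"rotation":[0,0,0]},{"jaw":0,"xyz":[0.00008,0,0.00018],"rotation":[0,0,0]},{"jaw":0,"xyz":[0.00008,0,0.00018],"rotation":[0,0,0]}]' >/dev/null && python3 chk.py && python3 -m creep '[{"jaw":0,"xyz":[0.00008,0,0.00018],"rotation":[0,0,0]},{"jaw":0,"xyz":[0.00008,0,0.00018],"rotation":[0,0,0]},{"jaw":0,"xyz":[0.00008,0,0.00018],"rotation":[0,0,0]},{"jaw":0,"xyz":[0.00008,0,0.00018],"rotation":[0,0,0]},{"jaw":0,"xyz":[0.00008,0,0.00018],"rotation":[0,0,0]}]' >/dev/null && python3 chk.py && python3 -m creep '[{"jaw":0,"xyz":[0.00008,0,0.00018],"rotation":[0,0,0]},{"jaw":0,"xyz":[0.00008,0,0.00018],"rotation":[0,0,0]},{"jaw":0,"xyz":[0.00008,0,0.00018],"rotation":[0,0,0]},{"jaw":0,"xyz":[0.00008,0,0.00018],"rotation":[0,0,0]},{"jaw":0,"xyz":[0.00008,0,0.00018],"rotation":[0,0,0]}]' >/dev/null && python3 chk.py
```

```text
t 24.27 z 0.0677 F [-4.2  4.  12.9] blob (array([315.00722022, 187.01805054]), 277)
t 24.73 z 0.0668 F [-4.5  4.1 13.2] blob (array([315.14642857, 186.94285714]), 280)
t 25.20 z 0.0659 F [-4.2  4.1 12.4] blob (array([315.32971014, 186.97826087]), 276)
t 25.67 z 0.0650 F [-4.4  4.8 13.2] blob (array([315.50553506, 186.87084871]), 271)
```

```bash
python3 -m creep '[{"jaw":0,"xyz":[0.00009,0,0.00017],"rotation":[0,0,0]},{"jaw":0,"xyz":[0.00009,0,0.00017],"rotation":[0,0,0]},{"jaw":0,"xyz":[0.00009,0,0.00017],"rotation":[0,0,0]},{"jaw":0,"xyz":[0.00009,0,0.00017],"rotation":[0,0,0]},{"jaw":0,"xyz":[0.00009,0,0.00017],"rotation":[0,0,0]}]' >/dev/null && python3 chk.py && python3 -m creep '[{"jaw":0,"xyz":[0.00009,0,0.00017],"rotation":[0,0,0]},{"jaw":0,"xyz":[0.00009,0,0.00017],"rotation":[0,0,0]},{"jaw":0,"xyz":[0.00009,0,0.00017],"rotation":[0,0,0]},{"jaw":0,"xyz":[0.00009,0,0.00017],"rotation":[0,0,0]},{"jaw":0,"xyz":[0.00009,0,0.00017],"rotation":[0,0,0]}]' >/dev/null && python3 chk.py && python3 -m creep '[{"jaw":0,"xyz":[0.00009,0,0.00017],"rotation":[0,0,0]},{"jaw":0,"xyz":[0.00009,0,0.00017],"rotation":[0,0,0]},{"jaw":0,"xyz":[0.00009,0,0.00017],"rotation":[0,0,0]},{"jaw":0,"xyz":[0.00009,0,0.00017],"rotation":[0,0,0]},{"jaw":0,"xyz":[0.00009,0,0.00017],"rotation":[0,0,0]}]' >/dev/null && python3 chk.py && python3 -m creep '[{"jaw":0,"xyz":[0.00009,0,0.00017],"rotation":[0,0,0]},{"jaw":0,"xyz":[0.00009,0,0.00017],"rotation":[0,0,0]},{"jaw":0,"xyz":[0.00009,0,0.00017],"rotation":[0,0,0]},{"jaw":0,"xyz":[0.00009,0,0.00017],"rotation":[0,0,0]},{"jaw":0,"xyz":[0.00009,0,0.00017],"rotation":[0,0,0]}]' >/dev/null && python3 chk.py
```

```text
t 26.13 z 0.0642 F [-3.3  3.2 12.3] blob (array([315.79775281, 186.71161049]), 267)
t 26.60 z 0.0634 F [-4.1  3.3 12.3] blob (array([315.91320755, 186.61886792]), 265)
t 27.07 z 0.0625 F [-4.7  4.4 13.4] blob (array([315.94029851, 186.60074627]), 268)
t 27.53 z 0.0617 F [-4.6  4.1 13. ] blob (array([316.05204461, 186.60223048]), 269)
```

```bash
python3 -m creep '[{"jaw":0,"xyz":[0.00009,0,0.00016],"rotation":[0,0,0]},{"jaw":0,"xyz":[0.00009,0,0.00016],"rotation":[0,0,0]},{"jaw":0,"xyz":[0.00009,0,0.00016],"rotation":[0,0,0]},{"jaw":0,"xyz":[0.00009,0,0.00016],"rotation":[0,0,0]}]' >/dev/null && python3 chk.py && python3 -m creep '[{"jaw":0,"xyz":[0.00009,0,0.00016],"rotation":[0,0,0]},{"jaw":0,"xyz":[0.00009,0,0.00016],"rotation":[0,0,0]},{"jaw":0,"xyz":[0.00009,0,0.00016],"rotation":[0,0,0]},{"jaw":0,"xyz":[0.00009,0,0.00016],"rotation":[0,0,0]}]' >/dev/null && python3 chk.py && python3 -m creep '[{"jaw":0,"xyz":[0.00009,0,0.00016],"rotation":[0,0,0]},{"jaw":0,"xyz":[0.00009,0,0.00016],"rotation":[0,0,0]},{"jaw":0,"xyz":[0.00009,0,0.00016],"rotation":[0,0,0]},{"jaw":0,"xyz":[0.00009,0,0.00016],"rotation":[0,0,0]}]' >/dev/null && python3 chk.py
python3 - <<'E'
from h import *
a=snap("side","side6"); 
cv2.imwrite("pics/s6c.png",cv2.resize(a[110:230,240:360],None,fx=5,fy=5,interpolation=cv2.INTER_CUBIC))
E
```

```text
t 27.92 z 0.0611 F [-4.3  3.6 11.4] blob (array([316.13483146, 186.49812734]), 267)
t 28.30 z 0.0604 F [-3.5  2.8 11.8] blob (array([316.34339623, 186.49811321]), 265)
t 28.68 z 0.0598 F [-3.4  3.9 11.5] blob (array([316.43984962, 186.51503759]), 266)
```

View pics/s6c.png

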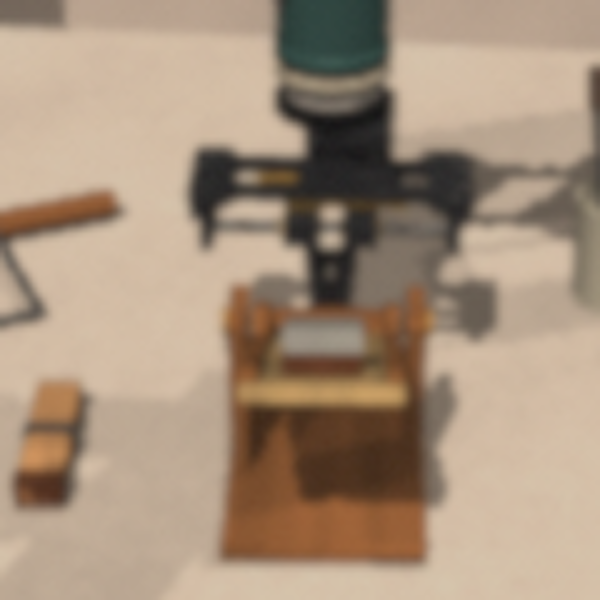

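```bash
python3 - <<'E'
from fit import *
p=np.load("board.npy")
for th in np.arange(.36,.52,.02):
    q=np.r_[p[:3],th]; print(round(th,2),(proj("side",board(q,[(0,.16,-.01),(0,.16,0)]))+p[6:8])[:,1], (proj("top",board(q,[(0,.110,.028)]))+p[4:6])[0])
E
python3 -m creep '[{"jaw":0,"xyz":[0.00009,0,0.00016],"rotation":[0,0,0]},{"jaw":0,"xyz":[0.00009,0,0.00016],"rotation":[0,0,0]},{"jaw":0,"xyz":[0.00009,0,0.00016],"rotation":[0,0,0]},{"jaw":0,"xyz":[0.00009,0,0.00016],"rotation":[0,0,0]}]' >/dev/null && python3 chk.py && python3 -m creep '[{"jaw":0,"xyz":[0.00009,0,0.00016],"rotation":[0,0,0]},{"jaw":0,"xyz":[0.00009,0,0.00016],"rotation":[0,0,0]},{"jaw":0,"xyz":[0.00009,0,0.00016],"rotation":[0,0,0]},{"jaw":0,"xyz":[0.00009,0,0.00016],"rotation":[0,0,0]}]' >/dev/null && python3 chk.py
```

```text
0.36 [193.843  190.3232] [317.0197 186.6259]
0.38 [192.7564 189.2132] [317.4137 186.4999]
0.4 [191.6586 188.0939] [317.8229 186.3739]
0.42 [190.5501 186.9661] [318.247 186.248]
0.44 [189.4317 185.8302] [318.6861 186.1222]
0.46 [188.3038 184.6871] [319.1399 185.9967]
0.48 [187.1672 183.5373] [319.6084 185.8714]
0.5 [186.0225 182.3815] [320.0912 185.7464]
0.52 [184.8703 181.2203] [320.5884 185.6217]
t 29.12 z 0.0592 F [-3.2  2.6 12.6] blob (array([316.56870229, 186.5648855 ]), 262)
t 29.50 z 0.0585 F [-2.8  3.1 12.6] blob (array([316.76893939, 186.56060606]), 264)
```

```bash
python3 -m creep '[{"jaw":0,"xyz":[0.00009,0,0.00016],"rotation":[0,0,0]},{"jaw":0,"xyz":[0.00009,0,0.00016],"rotation":[0,0,0]},{"jaw":0,"xyz":[0.00009,0,0.00016],"rotation":[0,0,0]},{"jaw":0,"xyz":[0.00009,0,0.00016],"rotation":[0,0,0]}]' >/dev/null && python3 chk.py && python3 -m creep '[{"jaw":0,"xyz":[0.00009,0,0.00016],"rotation":[0,0,0]},{"jaw":0,"xyz":[0.00009,0,0.00016],"rotation":[0,0,0]},{"jaw":0,"xyz":[0.00009,0,0.00016],"rotation":[0,0,0]},{"jaw":0,"xyz":[0.00009,0,0.00016],"rotation":[0,0,0]}]' >/dev/null && python3 chk.py && python3 -m creep '[{"jaw":0,"xyz":[0.00009,0,0.00016],"rotation":[0,0,0]},{"jaw":0,"xyz":[0.00009,0,0.00016],"rotation":[0,0,0]},{"jaw":0,"xyz":[0.00009,0,0.00016],"rotation":[0,0,0]},{"jaw":0,"xyz":[0.00009,0,0.00016],"rotation":[0,0,0]}]' >/dev/null && python3 chk.py && python3 -m creep '[{"jaw":0,"xyz":[0.00009,0,0.00016],"rotation":[0,0,0]},{"jaw":0,"xyz":[0.00009,0,0.00016],"rotation":[0,0,0]},{"jaw":0,"xyz":[0.00009,0,0.00016],"rotation":[0,0,0]},{"jaw":0,"xyz":[0.00009,0,0.00016],"rotation":[0,0,0]}]' >/dev/null && python3 chk.py
```

```text
t 29.88 z 0.0579 F [-3.3  3.1 12.8] blob (array([316.8490566 , 186.58490566]), 265)
t 30.27 z 0.0573 F [-3.5  2.8 13. ] blob (array([316.87037037, 186.42222222]), 270)
t 30.65 z 0.0566 F [-3.9  3.1 12.1] blob (array([317.32958801, 186.33333333]), 267)
t 31.03 z 0.0559 F [-3.8  3.6 11.4] blob (array([325.50957854, 186.39463602]), 261)
STOP
```

```bash
python3 -m creep '[{"jaw":0,"xyz":[0,0,0],"rotation":[0,0,0]}]'; python3 chk.py;  python3 -m creep '[{"jaw":0,"xyz":[0,0,0],"rotation":[0,0,0]},{"jaw":0,"xyz":[0,0,0],"rotation":[0,0,0]},{"jaw":0,"xyz":[0,0,0],"rotation":[0,0,0]}]'; python3 chk.py;python3 -m creep '[{"jaw":0,"xyz":[0,0,0],"rotation":[0,0,0]},{"jaw":0,"xyz":[0,0,0],"rotation":[0,0,0]},{"jaw":0,"xyz":[0,0,0],"rotation":[0,0,0]}]'; python3 chk.py
```

```text
clock: 31.12
tool_pos: [0.5539, -0.2401, 0.0559]
ee_rot: [0.001, 0.687, 0.727, 0.0]
ft_force: [-3.4, 2.2, 11.0]
finger_gap: 0.0006
t 31.17 z 0.0559 F [-3.3  2.3 10.8] blob (array([331.1969112 , 186.37837838]), 259)
STOP
clock: 31.42
tool_pos: [0.5539, -0.2402, 0.0556]
ee_rot: [0.001, 0.687, 0.727, 0.0]
ft_force: [-2.6, 2.1, 8.8]
finger_gap: 0.0001
t 31.47 z 0.0556 F [-1.3  1.6  7.5] blob (array([350.31300813, 186.70731707]), 246)
STOP
clock: 31.72
tool_pos: [0.5541, -0.2403, 0.0553]
ee_rot: [0.001, 0.687, 0.727, 0.0]
ft_force: [-1.4, 0.7, 7.1]
finger_gap: 0.0005
t 31.77 z 0.0553 F [-1.6  1.3  7.2] blob (array([362.11673152, 186.83268482]), 257)
STOP
```

```bash
python3 -m creep '[{"jaw":0,"xyz":[0,0,0],"rotation":[0,0,0]},{"jaw":0,"xyz":[0,0,0],"rotation":[0,0,0]},{"jaw":0,"xyz":[0,0,0],"rotation":[0,0,0]},{"jaw":0,"xyz":[0,0,0],"rotation":[0,0,0]},{"jaw":0,"xyz":[0,0,0],"rotation":[0,0,0]}]'; python3 chk.py
python3 - <<'E'
from h import *
a=snap("side","side7");b=snap("top","top7")
cv2.imwrite("pics/s7c.png",cv2.resize(a[110:230,240:360],None,fx=5,fy=5,interpolation=cv2.INTER_CUBIC))
cv2.imwrite("pics/t7c.png",cv2.resize(b[140:240,280:430],None,fx=5,fy=5,interpolation=cv2.INTER_CUBIC))
E
```

```text
clock: 32.18
tool_pos: [0.5541, -0.2403, 0.0553]
ee_rot: [0.001, 0.687, 0.727, 0.0]
ft_force: [-1.5, 0.6, 8.6]
finger_gap: 0.0005
t 32.23 z 0.0553 F [-0.5  1.6  7.2] blob (array([362.15891473, 186.84108527]), 258)
```

View pics/t7c.png

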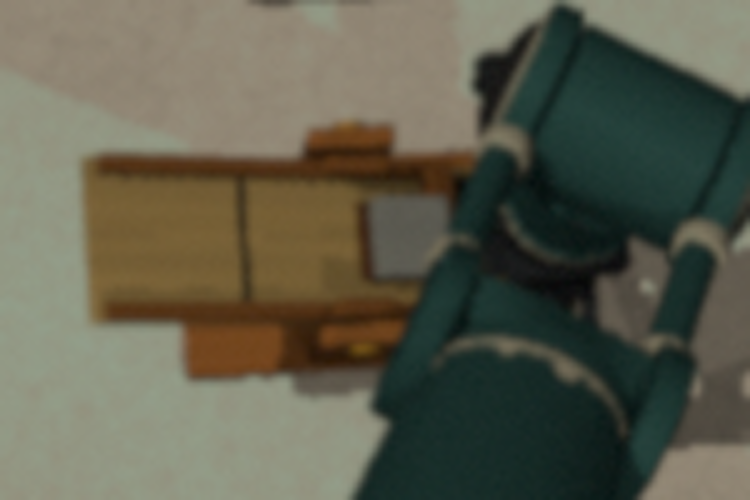

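View pics/s7c.png

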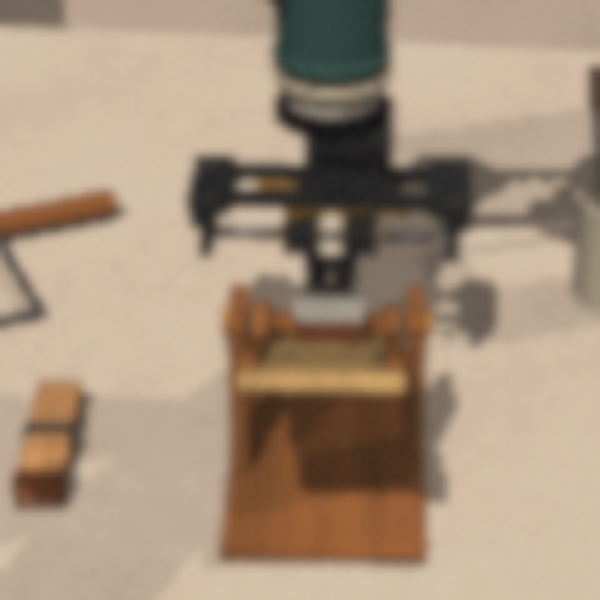

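Block lies at the stop: its top face is at about (362,187) in the top picture and no longer moving. Now I lift slowly straight up; the force should fade before the finger clears the pad.

```bash
python3 -m creep '[{"jaw":0,"xyz":[0,0,-0.0003],"rotation":[0,0,0]},{"jaw":0,"xyz":[0,0,-0.0003],"rotation":[0,0,0]},{"jaw":0,"xyz":[0,0,-0.0003],"rotation":[0,0,0]},{"jaw":0,"xyz":[0,0,-0.0005],"rotation":[0,0,0]},{"jaw":0,"xyz":[0,0,-0.0005],"rotation":[0,0,0]}]'
python3 -m creep '[{"jaw":0,"xyz":[0,0,-0.001],"rotation":[0,0,0]},{"jaw":0,"xyz":[0,0,-0.001],"rotation":[0,0,0]},{"jaw":0,"xyz":[0,0,-0.001],"rotation":[0,0,0]},{"jaw":0,"xyz":[0,0,-0.002],"rotation":[0,0,0]},{"jaw":0,"xyz":[0,0,-0.002],"rotation":[0,0,0]}]'; python3 chk.py
```

```text
clock: 32.75
tool_pos: [0.5536, -0.2403, 0.0557]
ee_rot: [0.001, 0.687, 0.727, 0.0]
ft_force: [1.2, -0.8, 0.5]
finger_gap: 0.0006
clock: 33.17
tool_pos: [0.5524, -0.2397, 0.062]
ee_rot: [-0.001, 0.687, 0.727, -0.0]
ft_force: [-0.3, 0.1, 0.4]
finger_gap: 0.0007
t 33.22 z 0.0626 F [-0.5  0.3  0.4] blob (array([362.25095057, 186.86692015]), 263)
```

```bash
python3 -m creep '[{"jaw":0,"xyz":[-0.002,0,-0.01],"rotation":[0,0,0]},{"jaw":0,"xyz":[-0.002,0,-0.02],"rotation":[0,0,0]},{"jaw":0,"xyz":[0,0,-0.03],"rotation":[0,0,0]},{"jaw":0,"xyz":[0,0,-0.03],"rotation":[0,0,0]},{"jaw":0,"xyz":[0,0,-0.03],"rotation":[0,0,0]}]'
python3 -m creep '[{"jaw":0,"xyz":[-0.02,0,-0.03],"rotation":[0,0,0]},{"jaw":0,"xyz":[-0.03,0,-0.02],"rotation":[0,0,0]},{"jaw":0,"xyz":[-0.03,0,0],"rotation":[0,0,0]},{"jaw":0,"xyz":[-0.02,0,0],"rotation":[0,0,0]},{"jaw":0,"xyz":[0,0,0],"rotation":[0,0,0]}]'
python3 chk.py
python3 - <<'E'
from h import *
from fit import *
a=snap("side","side8");b=snap("top","top8")
cv2.imwrite("pics/s8c.png",cv2.resize(a[110:230,240:400],None,fx=5,fy=5,interpolation=cv2.INTER_CUBIC))
cv2.imwrite("pics/t8c.png",cv2.resize(b[140:240,280:430],None,fx=5,fy=5,interpolation=cv2.INTER_CUBIC))
p=np.load("board.npy")
for th in (.4,.43,.46): print((proj("top",board(np.r_[p[:3],th],[(0,-.0325,.028)]))+p[4:6]))
for t in("dapping_cube","brush_jar","ring_clamp"):
  for n in ("side","top"): print(t,n,[np.round(d["rect"],1).tolist() for d in manip.look_for(t,n)[:1]])
E
```

```text
clock: 33.63
tool_pos: [0.5529, -0.244, 0.1841]
ee_rot: [-0.0, 0.687, 0.727, -0.0]
ft_force: [0.7, -0.1, 0.9]
finger_gap: 0.0007
clock: 34.05
tool_pos: [0.5589, -0.3479, 0.2342]
ee_rot: [0.002, 0.688, 0.726, -0.0]
ft_force: [-0.0, -0.0, 0.2]
finger_gap: 0.0005
t 34.10 z 0.2333 F [-0.3 -0.2 -0.2] blob (array([361.73895582, 187.15261044]), 249)
STOP
[[363.6475 186.672 ]]
[[363.6071 186.7267]]
[[363.5556 186.782 ]]
dapping_cube side [[302.8, 287.4, 323.9, 315.3]]
dapping_cube top [[197.8, 201.8, 223.5, 218.8]]
brush_jar side [[355.9, 122.9, 374.4, 175.7]]
brush_jar top [[438.1, 254.9, 456.8, 275.1]]
ring_clamp side []
ring_clamp top [[331.1, 125.1, 370.6, 137.8]]
```

View pics/t8c.png

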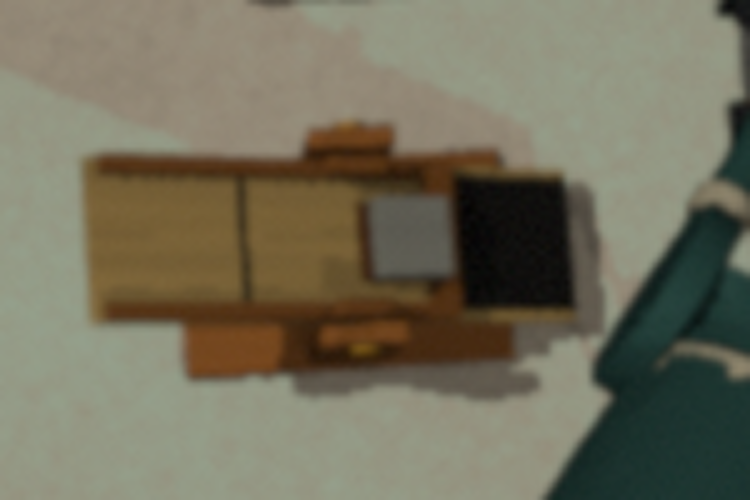

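View pics/s8c.png

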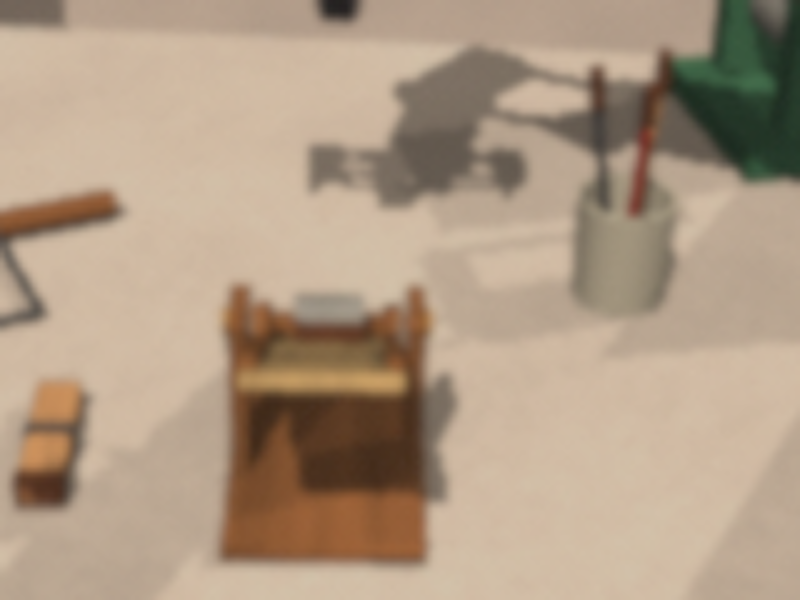

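```bash
python3 -m creep '[{"jaw":0,"xyz":[0,0,0],"rotation":[0,0,0]},{"jaw":0,"xyz":[0,0,0],"rotation":[0,0,0]},{"jaw":0,"xyz":[0,0,0],"rotation":[0,0,0]},{"jaw":0,"xyz":[0,0,0],"rotation":[0,0,0]}]' >/dev/null; python3 chk.py; python3 -c "
from bench import manip
print(manip.finish_job())"
```

```text
t 34.88 z 0.2324 F [ 0.1 -0.4 -0.1] blob (array([361.716, 187.096]), 250)
the job is handed in; nothing more can be done
None
```

I set the middle-sized block down on the board between the black line and the rising end. I then pressed the pad at under about 0.02 rad/s. The block began to slide by itself at a tilt of about 0.45 rad, my estimate from the pictures. I stopped pressing at the next check, by which time it had slid about 20 mm. It slid at up to about 0.2 m/s and came to rest against the stop, and I lifted the finger straight up. I handed the job in at about 34.9 s; no verdict is reported.

**Last checks:**
- **Block:** it sits at the stop, at pixel (361.7, 187.1) in the top picture, the same in the last two checks.
- **Board:** it is still clearly tilted with the arm well clear.
- **Force:** the wrist force never read more than about 14 N while pressing.
- **Bystanders:** the jar and ring clamp look unmoved in the last pictures. The cube was only found by the detector, at about the same place.

**Checks that disagreed or failed:**
- **Block position:** it reads about 2 pixels (about 5 mm) from where my board model puts a block touching the stop, on the side away from the stop. I put this down to a small error in the model, since the picture shows the block against the fence.
- **Movement warning:** my script raised one false alarm of 0.5 pixels while the arm was withdrawing. I think a changing shadow in the picture caused it.
- **Ring clamp and jar:** the detector missed the clamp in the side picture, though it is plainly visible there. It also gave a smaller box for the jar in the top picture, while the jar's side box did not change.
- **After the slide began:** the fingertip sank about 0.6 mm more over about 0.6 s as the load shifted. I estimate that at about 0.01 rad/s of tilt, below the 0.02 limit.

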